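Unclamp two glued cases and deal one to each kit tray

ROBOT

A 6-joint arm with a two-finger parallel gripper is mounted at the origin on the work surface. World frame = base frame: x ahead of the robot, y to its left, z up, the work surface at z = 0. Lengths are in m, angles in degrees, forces in N, time in s.
With the tool pointing down it reaches from about 0.3 to 0.75 m from the base axis. Payload 8.5 kg.
Tool frame: the origin (TCP) lies at the very end of the fingers, on their centre line; the grasp point (between the pads) lies 19 mm behind it; z points along the fingers, y is the direction in which the jaws open and shut (so a half turn about z gives the same grasp; the last joint's range is limited). The gripper opens to 85 mm and grips with 20 to 120 N. Pads are 22 mm wide; open, the fingers measure 114 mm over their backs; the gripper's body (76 mm by 85 mm) begins 54 mm behind the grasp point. The pads swing forward as they close: fully open they stand 13 mm farther back than shut.
Start: joints at [-81.434, 21.807, 74.336, -0, 83.858, -12.336], TCP at [0.196, -0.514, 0.231] pointing down, gripper open.
Joint ranges: [-178.18, 178.18], [-50.72, 133.34], [12.68, 142.11], [-81.47, 261.47], [9.98, 163.14], [-165.26, 165.26]. Speed limits (degrees/s): [136.94, 136.94, 180, 180, 180, 180].

INTERFACE

Orientations are given as a 3x3 rotation matrix whose columns are the frame's x, y, z axes.
In Python, from rig import env, vision, close_job, spotter gives the robot as it stands. The module is installed in compiled form; this text tells all that it offers.
- The arm moves only by the tool jog_arm, never from a script. Its argument "plan" is a list that holds one entry, the list of rows, each a list of 6 numbers: the shift along the tool's x, y, z in units of 40 mm (1.0 is 40 mm), then the turn, a rotation vector about the tool's x, y, z in units of 0.15 rad (1.0 is 0.15 rad). A call has 1 to 10 rows; each row shifts and turns the commanded pose from where the row before left it, along the tool's axes as they then stand; what a row does not reach is not made up. A row lasts 1/10 s, in which the tool goes at most 50 mm and 8.59 degrees, less where a joint would pass 70% of its speed; a pose out of reach is approached as far as the arm can. A call with a number of a shift or a turn outside -1 to 1 is refused whole. A call with a gripper value outside its range is refused whole. "grip" is the opening, from -1 (shut) to 1 (fully open), set as the call begins (left out, the last holds). The fingers move at their own pace and stop on an object; "squeeze" is the grip in N (left out, the last holds). Time passes only in rows, so rows that do not move let the fingers close. It gives the time, the measured TCP pose, the force and the opening at its end, in the units of the state.
- env.observe(): the state, without advancing time (a new reading comes with each control period).
- vision.get_image(name): name is "side" or "top"; returns (picture, depth): 480x640x3 uint8, red, green, blue; 480x640 float32, m along the optical axis (not along the pixel's ray), 0 where there is no reading.
- vision.camera_info(name): a dict with "fx", "fy", "cx", "cy" (pixels), "k1" (the pictures are not rectified: a ray, as slopes to the right and down, at radius r is drawn at 1 + k1 r^2 times it, then the intrinsics apply), "rvec" (rotation vector, rad) and "tvec" (3), from world to camera coordinates, as OpenCV has them. Camera axes: x right, y down, z forward; pixel columns grow to the right and rows downward; lengths in m; the calibration is good to about 2 mm. A picture is of the moment at which its call begins. camera_info takes no time and is no camera call.
- close_job(): hands the job in, once; it reports no verdict.
Trained networks look in the newest picture that a camera, given by its name, has taken for a name from the list of things; names that differ only in an ending like _2 or _b are one class to them, and where a whole thing is asked for, a point or a joint stands for the part that bears it (a point fixed in the world has none). Each returns a list of dicts, best first, with "score" (0 to 1); they miss things now and then, are a little off and sometimes report something else, mostly with a low value. They report only what shows in the picture. A call takes as long as a camera call. They do not tell look-alikes from the thing itself.
- spotter.trace(camera, query): "pixels" (480x640 bool, what is visible of it) and "rect" ([left, top, right, bottom] in pixels, round what is visible of it).
The state is a dict: "time_s": time; "q": joint angles; "qvel": joint speeds; "joint_efforts": joint torques, N m; "position": TCP position; "tool_rot": TCP orientation; "ft_force": force on the tool from outside, world axes, zero at the start; "wrist_torque": the same for the moment, N m; "grip_width": finger opening in m.
Only numpy, scipy, OpenCV 4.12 (cv2) and the standard library are available. Lean on these libraries where they do the work, as an engineer would, in place of code of your own. Each camera call takes 0.05 s, during which the arm holds its last target.

TASK

The glue on the two gadget cases in the sloped jig has set. Lift the red handle of the sprung clamp arm until its spring holds the arm wide open by itself, then take the two cases out and set one down in each of the two blue kit trays, flat on the tray's floor with the black cover up. Put the cases down rather than dropping them, leave the arm open, and leave everything else on the desk where it is.

Things in the scene. Friction and masses are not known exactly. Their poses are not given: they have to be found in the camera images.
- jig: Gluing jig fixed to the desk, base 205 x 190 mm. Its aluminium bed (180 mm wide, 195 long) slopes 30 deg: top face through jig (-75, any, 30) mm, rising towards jig +x, normal (-0.5, 0, 0.866). A 12 mm ledge stops the cases at the low end; 12 mm cheeks flank only their lowest 20 mm. The open arm leans over the bed, so reach in square to the bed. Origin: on the desk, mid-width; x uphill, z up.
- clamp (a joint): Angle of the clamp arm, rad: 0 closed on the cases, grows as it is lifted, open stop 1.75. Springs pull it shut below 0.87 (about 9 N at the handle lifts it) and pull it open and hold it there beyond 0.87; damped hinge. Arm: steel bar 14 mm wide over the jig's mid-line; a cross bar 110 mm long, 94 mm from the hinge, presses on the cases with rubber feet.
- clamp_hinge (a point): Middle of the clamp arm's hinge axis, which runs along the jig's y near the bed's high end; at jig (32, 0, 144) mm. The jig stands side-on: its low end and the handle face the robot's right, give or take 20 degrees. The open arm stands up to 0.34 m high here, in the way between the cases and the tray beyond the high end: go round it.
- clamp_grip (a point): Point in the red handle at the arm's free end, 180 mm from the hinge; moves with the arm. Handle: 17 mm wide (along jig y), 15 thick, 62 long along the arm, reaching 27 mm beyond this point. Closed, it lies parallel to the bed, juts out past its low end, this point 54 mm above the desk with only desk beneath; open, it points up, about 0.31 m high.
- case_a: Gadget case, box 72 x 40 x 30 mm, white shell with a black cover on top (with three grey slots), about 90 g. Origin: centre of its white underside; z towards the black cover, x along its 72 mm length. Starts in the jig's +y nest, underside on the bed, x uphill.
- case_b: The other case, the same, starting in the jig's -y nest; 84 mm between the two cases' middles, so 44 mm free between them.
- nest_a (a point): Where the origin of case_a lies in the jig: middle of the nest, on the bed.
- nest_b (a point): Where the origin of case_b lies in the jig.
- tray_a: Blue open kit tray, loose, 190 (x) x 130 (y) x 30 mm high, walls and floor 3 mm. Origin: centre of its underside, z up. A small white dropper bottle with a red cap stands in its +x part; the -x half is empty.
- tray_b: The other blue kit tray, the same; a green battery cell stands in its +x part, the -x half is empty.
- drops: Small dropper bottle standing in tray_a, 28 mm across, 82 mm tall; origin at the centre of its foot. To be left standing.
- cell: Green battery cell standing in tray_b, 18 mm across, 66 mm tall; origin at the centre of its foot. To be left standing.
- cutter: Pink snap-off cutter lying on the desk, 150 x 20 x 15 mm plus a 24 mm blade; origin at the centre of its underside. Leave alone.
- tape: Roll of tape lying flat, 80 mm across, 18 mm high; origin at the centre of its underside. Leave alone.
- glue: White glue bottle with red cap, 38 mm across, 122 mm tall; origin at the centre of its foot. Leave alone.
- oil: Amber bottle with black cap, 60 mm across, 157 mm tall; origin at the centre of its foot. Leave alone.
- gadget: Blue gadget standing upright, 30 x 56 x 84 mm; origin at the centre of its foot. Leave alone.
- tumbler: Clear plastic tumbler, 72 mm across the rim, 125 mm tall; origin at the centre of its foot. Leave alone.
Mind the look-alikes: they are no part of the job. Leave any pink look-alike of the case_b alone.

How it is judged:
By the outcome, as a careful person would: the job done as asked, in the order asked, and still so for the second after the job is handed in, with the robot touching nothing.
It also fails if it takes over 67 s, if anything falls off the work surface, if the arm or the gripper's body presses on something with over 40 N, if the wrist force passes 120 N, or if a joint passes its speed limit or range.

## Working session

There is one attempt and no reset: what is moved stays moved. The work goes in short steps, Python scripts to look and compute and a tool call to move; the robot and the scene stay as the last step left them, time stands still between calls to the robot, and variables do not carry over. Pictures are saved under pics/ and viewed, and the job is handed in when it is done.

Besides the shell and the picture viewer there is one more tool, called after "Request:" as name([rows], argument=value, ...), one row to a line, values as JSON. jog_arm: Moves the arm, as the interface text tells. Its arguments: {"type":"object","properties":{"plan":{"type":"array"},"grip":{"type":"number"},"squeeze":{"type":"number"}},"required":["plan"]}

```bash
mkdir -p pics; ls; python3 - <<'E'
from rig import env, vision
import cv2,numpy as np
for n in ("side","top"):
    im,d=vision.get_image(n)
    cv2.imwrite(f"pics/{n}0.png",im[:,:,::-1]); np.save(f"{n}0_d.npy",d); np.save(f"{n}0_i.npy",im)
    print(n,vision.camera_info(n))
print(env.observe())
E
```

```text
pics
side {'fx': 464.77816396154617, 'fy': 464.77816396154617, 'cx': 326.73409410266373, 'cy': 237.41570898249202, 'k1': 0.0413854365797688, 'rvec': array([ 2.27691256, -0.56661056,  0.27264387]), 'tvec': array([-0.50651885,  0.27560639,  0.76554052])}
top {'fx': 590.8272141066482, 'fy': 590.8272141066482, 'cx': 320.5961104392791, 'cy': 233.9769409707168, 'k1': -0.15508664429202212, 'rvec': array([ 2.18316245, -2.16446263,  0.1007671 ]), 'tvec': array([0.02156288, 0.58561885, 1.35820433])}
{'time_s': 0.1, 'q': array([-8.14354102e+01,  2.18377092e+01,  7.43815396e+01,  7.82149974e-04,
        8.38581766e+01, -1.23352358e+01]), 'qvel': array([ 0.00490721, -0.12850046, -0.17510315, -0.0460029 ,  0.00786112,
       -0.03470075]), 'joint_efforts': array([ 5.48249198e-03, -4.49215150e+01, -2.31656867e+01, -7.01271370e-05,
        3.56530734e-03,  5.22972982e-06]), 'position': array([ 0.1961683 , -0.51353132,  0.23076145]), 'tool_rot': array([[ 9.34206113e-01,  3.56733658e-01, -1.87824004e-04],
       [ 3.56733579e-01, -9.34205204e-01,  1.33827941e-03],
       [ 3.01943147e-04, -1.31723193e-03, -9.99999087e-01]]), 'ft_force': array([-0.09336251,  0.41875154, -0.15234257]), 'wrist_torque': array([ 0.01985915,  0.0106908 , -0.02921468]), 'grip_width': 0.08525395566063386}
```

View pics/side0.png

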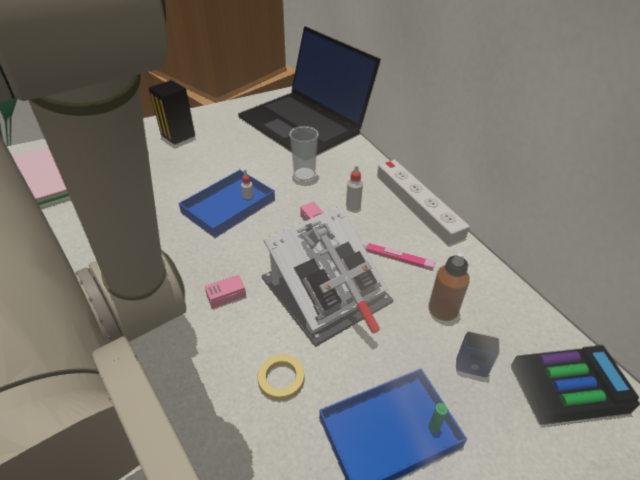

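View pics/top0.png

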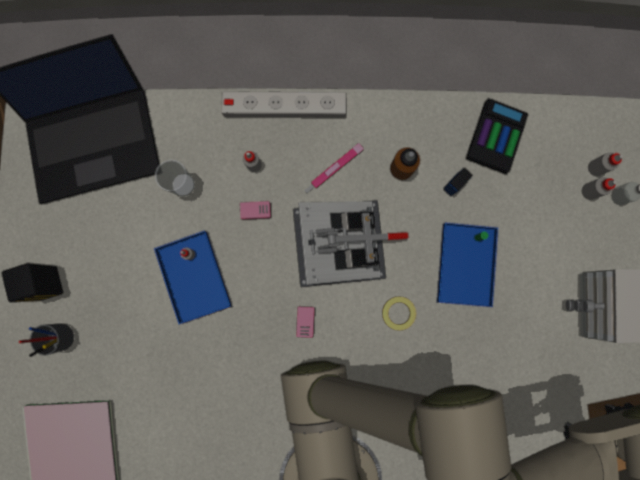

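```bash
cat > h.py <<'E'
import numpy as np,cv2
from rig import vision
def cam(n):
    c=vision.camera_info(n);R=cv2.Rodrigues(c["rvec"])[0];K=np.array([[c["fx"],0,c["cx"]],[0,c["fy"],c["cy"]],[0,0,1]]);return K,c["k1"],R,c["tvec"]
def proj(n,P):
    K,k,R,t=cam(n);return cv2.projectPoints(np.asarray(P,float).reshape(-1,3),cv2.Rodrigues(R)[0],t,K,np.array([k,0,0,0,0]))[0].reshape(-1,2)
def cloud(n,d):
    K,k,R,t=cam(n);v,u=np.mgrid[:480,:640]
    p=cv2.undistortPoints(np.stack([u,v],-1).reshape(-1,1,2).astype(float),K,np.array([k,0,0,0,0])).reshape(480,640,2)
    X=np.dstack([p[...,0]*d,p[...,1]*d,d]);return (X-t)@R
def crop(im,x0,y0,x1,y1,s,f):
    cv2.imwrite(f,cv2.resize(im[y0:y1,x0:x1,::-1],None,fx=s,fy=s,interpolation=cv2.INTER_CUBIC))
E
python3 - <<'E'
from h import *
from rig import spotter,env
im={n:np.load(f"{n}0_i.npy") for n in("side","top")}
C={n:cloud(n,np.load(f"{n}0_d.npy")) for n in im}
crop(im["top"],280,185,420,300,5,"pics/t_jig.png")
crop(im["side"],250,195,400,350,5 and 3.8,"pics/s_jig.png")
for n in im:
    print(n,"desk z med",np.median(C[n][C[n][...,2]<0.02][:,2]))
    for q in("jig","clamp_grip","case_a","tray_a","tray_b","drops","cell"):
        for r in spotter.trace(n,q)[:4]:
            m=r["pixels"];P=C[n][m];P=P[np.isfinite(P).all(1)]
            print(n,q,round(r["score"],2),np.round(r["rect"]),m.sum(),"med",np.round(np.median(P,0),3),"z5,95",np.round(np.percentile(P[:,2],[5,95]),3))
            if q in("jig",): np.save(f"m_{n}_{q}.npy",m)
print(env.observe()["time_s"])
E
```

```text
side desk z med -6.698667512567333e-05
side jig 0.73 [259. 205. 392. 345.] 9528 med [ 0.546 -0.026  0.082] z5,95 [0.009 0.132]
side jig 0.57 [240. 173. 258. 198.] 237 med [0.533 0.333 0.038] z5,95 [0.008 0.067]
side clamp_grip 0.85 [316. 228. 382. 334.] 1485 med [ 0.57  -0.082  0.101] z5,95 [0.052 0.146]
side clamp_grip 0.69 [455. 331. 497. 376.] 1444 med [ 0.7   -0.301  0.064] z5,95 [0.011 0.086]
side case_a 0.91 [302. 268. 342. 312.] 797 med [ 0.519 -0.074  0.079] z5,95 [0.061 0.1  ]
side case_a 0.79 [206. 273. 248. 309.] 893 med [0.378 0.05  0.029] z5,95 [0.005 0.032]
side case_a 0.74 [301. 202. 321. 223.] 280 med [0.634 0.194 0.03 ] z5,95 [0.013 0.032]
side case_a 0.7 [341. 249. 378. 292.] 579 med [ 0.607 -0.073  0.08 ] z5,95 [0.066 0.1  ]
side tray_a 0.89 [321. 369. 469. 480.] 10505 med [ 0.514 -0.319  0.004] z5,95 [0.002 0.03 ]
side tray_a 0.58 [176. 170. 273. 237.] 3309 med [0.47  0.333 0.006] z5,95 [0.001 0.03 ]
side tray_a 0.35 [262. 204. 393. 345.] 9850 med [ 0.546 -0.027  0.081] z5,95 [0.009 0.132]
side tray_a 0.28 [458. 331. 499. 378.] 1533 med [ 0.701 -0.3    0.064] z5,9
[... 1129 characters left out ...]
.68 [293. 309. 314. 338.] 579 med [0.38  0.061 0.03 ] z5,95 [0.003 0.036]
top case_a 0.61 [239. 201. 273. 221.] 534 med [0.638 0.181 0.03 ] z5,95 [0.014 0.035]
top case_a 0.59 [344. 246. 379. 265.] 352 med [ 0.526 -0.052  0.093] z5,95 [0.071 0.102]
top tray_a 0.83 [438. 222. 496. 305.] 4492 med [ 0.516 -0.324  0.005] z5,95 [-0.001  0.03 ]
top tray_a 0.56 [153. 233. 234. 326.] 4502 med [0.479 0.33  0.004] z5,95 [-0.001  0.03 ]
top tray_b 0.83 [438. 222. 496. 305.] 4492 med [ 0.516 -0.324  0.005] z5,95 [-0.001  0.03 ]
top tray_b 0.56 [153. 233. 234. 326.] 4502 med [0.479 0.33  0.004] z5,95 [-0.001  0.03 ]
top cell 0.62 [477. 235. 487. 240.] 94 med [ 0.582 -0.345  0.063] z5,95 [0.013 0.072]
0.8
```

View pics/t_jig.png

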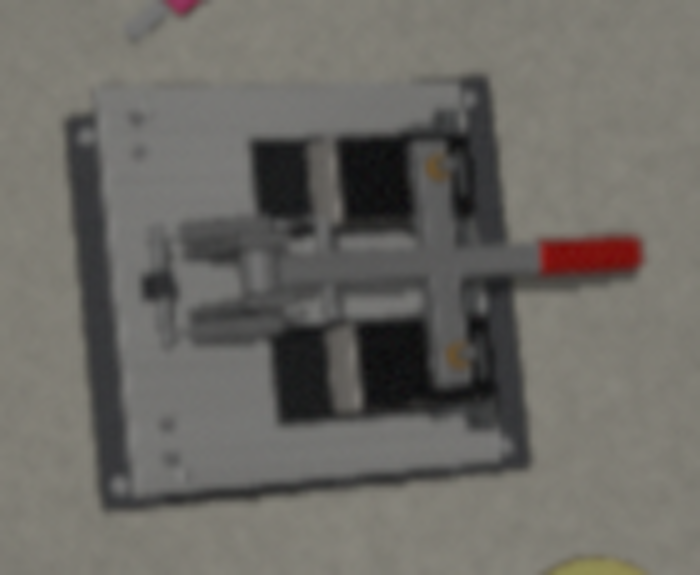

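View pics/s_jig.png

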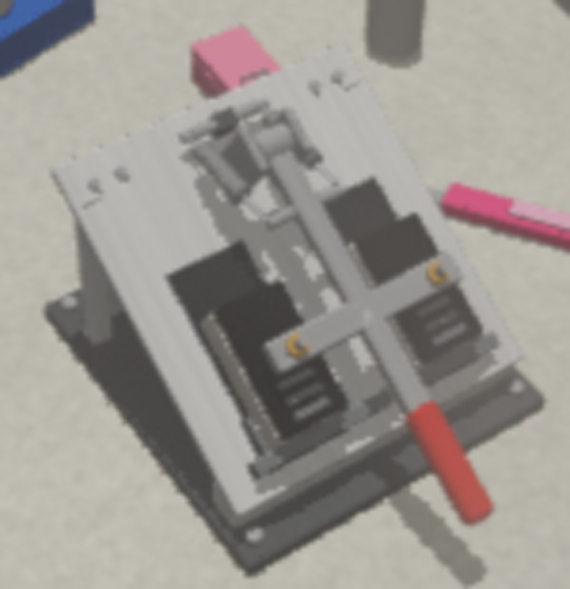

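```bash
python3 - <<'E'
from h import *
from scipy.optimize import least_squares
im={n:np.load(f"{n}0_i.npy") for n in("side","top")}
C={n:cloud(n,np.load(f"{n}0_d.npy")) for n in im}
rng=np.random.default_rng(0)
for n in im:
    m=np.load(f"m_{n}_jig.npy"); P=C[n][m]; P=P[(P[:,2]>.02)&(P[:,2]<.16)]
    best=0
    for _ in range(1500):
        a,b,c=P[rng.choice(len(P),3,False)];nv=np.cross(b-a,c-a);l=np.linalg.norm(nv)
        if l<1e-5: continue
        nv/=l;nv*=np.sign(nv[2])
        if not .8<nv[2]<.93: continue
        i=abs((P-a)@nv)<.002
        if i.sum()>best: best=i.sum();I=i
    Q=P[I];c=Q.mean(0);nv=np.linalg.svd(Q-c)[2][2];nv*=np.sign(nv[2])
    print(n,best,len(P),"n",nv,"slope",np.degrees(np.arccos(nv[2])),"uphill yaw",np.degrees(np.arctan2(-nv[1],-nv[0])), "d",c@nv)
    # along slope: x_j s.t. z=30mm+(xj+.075)*tan30
    yaw=np.arctan2(-nv[1],-nv[0]);ux=np.array([np.cos(yaw),np.sin(yaw)]);uy=np.array([-ux[1],ux[0]])
    s=Q[:,:2]@ux-((Q[:,2]-.03)/np.tan(np.pi/6)-.075); print(" origin along ux",np.median(s)," across range",np.percentile(Q[:,:2]@uy,[.5,99.5]), "along",np.percentile(Q[:,:2]@ux-np.median(s),[.5,99.5]))
    # red handle
    r=im[n].astype(int);red=(r[...,0]>110)&(r[...,1]<70)&(r[...,2]<70)
    mm=red&(C[n][...,2]>.03)&(C[n][...,2]<.1)&(abs(C[n][...,1]+.13)<.1)&(abs(C[n][...,0]-.57)<.08)
    R=C[n][mm];print(" red",mm.sum(),R.mean(0),"across",np.percentile(R[:,:2]@uy,[5,50,95]),"along",np.percentile(R[:,:2]@ux-np.median(s),[2,98]),np.percentile(R[:,2],[2,50,98]))
    np.save(f"bed_{n}.npy",Q)
    for k in[(0.069,)]: pass
# base plate corners from top
K,k,R,t=cam("top")
pc=np.array([(70,118),(480,78),(528,465),(105,508)])/5+[280,185]-.4
for z in(.0,.01):
    p=cv2.undistortPoints(pc.reshape(-1,1,2),K,np.array([k,0,0,0,0])).reshape(-1,2)
    ray=np.c_[p,np.ones(4)]@R;o=-R.T@t
    X=o+ray*((z-o[2])/ray[:,2])[:,None];print(np.round(X,4),[np.linalg.norm(X[i]-X[i-1]).round(4) for i in range(4)],X.mean(0),[np.degrees(np.arctan2(*(X[a]-X[b])[[1,0]])).round(1) for a,b in((0,1),(3,2),(0,3),(1,2))])
E
```

```text
side 25 181 n [-0.08871029 -0.46625809  0.88018968] slope 28.334746910426883 uphill yaw 79.22765238620146 d -0.1678405389982852
 origin along ux 0.48518536227526987  across range [-0.47309293 -0.45019539] along [-0.06305459 -0.04843732]<stdin>:24: RuntimeWarning: Mean of empty slice.
  ret = um.true_divide(
Traceback (most recent call last):
IndexError: index -1 is out of bounds for axis 0 with size 0
```

```bash
cat > fit.py <<'E'
from h import *
im={n:np.load(f"{n}0_i.npy") for n in("side","top")}
C={n:cloud(n,np.load(f"{n}0_d.npy")) for n in im}
rng=np.random.default_rng(0)
for n in im:
    P=C[n].reshape(-1,3);P=P[(P[:,2]>.02)&(P[:,2]<.16)&(abs(P[:,0]-.57)<.14)&(abs(P[:,1])<.14)]
    best=0
    for _ in range(3000):
        a,b,c=P[rng.choice(len(P),3,False)];nv=np.cross(b-a,c-a);l=np.linalg.norm(nv)
        if l<1e-5: continue
        nv/=l;nv*=np.sign(nv[2])
        if not .84<nv[2]<.89: continue
        i=abs((P-a)@nv)<.0025
        if i.sum()>best: best=i.sum();I=i
    Q=P[I];c=Q.mean(0);nv=np.linalg.svd(Q-c,full_matrices=False)[2][2];nv*=np.sign(nv[2])
    yaw=np.arctan2(-nv[1],-nv[0]);
    print(n,best,len(P),"n",nv,"slope",np.degrees(np.arccos(nv[2])),"uphill yaw",np.degrees(yaw))
    ux=np.array([np.cos(yaw),np.sin(yaw)]);uy=np.array([-ux[1],ux[0]])
    s=np.median(Q[:,:2]@ux-((Q[:,2]-.03)/np.tan(np.pi/6)-.075)); print(" origin along ux",s," across",np.percentile(Q[:,:2]@uy,[.5,1,99,99.5]), "along",np.percentile(Q[:,:2]@ux-s,[.5,99.5]))
    hsv=cv2.cvtColor(im[n],cv2.COLOR_RGB2HSV);red=((hsv[...,0]<8)|(hsv[...,0]>174))&(hsv[...,1]>150)
    X=C[n];mm=red&(X[...,2]>.03)&(X[...,2]<.1)&(abs(X[...,1]+.13)<.1)&(abs(X[...,0]-.57)<.08)
    R=X[mm];print(" red",mm.sum(),R.mean(0),"across",np.percentile(R[:,:2]@uy,[5,50,95]),"along",np.percentile(R[:,:2]@ux-s,[2,98]),np.percentile(R[:,2],[2,50,98]))
K,k,R,t=cam("top")
pc=np.array([(70,118),(480,78),(528,465),(105,508)])/5+[280,185]-.4
for z in(.0,.01):
    p=cv2.undistortPoints(pc.reshape(-1,1,2),K,np.array([k,0,0,0,0])).reshape(-1,2)
    ray=np.c_[p,np.ones(4)]@R;o=-R.T@t
    X=o+ray*((z-o[2])/ray[:,2])[:,None];print(np.round(X,4),[np.linalg.norm(X[i]-X[i-1]).round(4) for i in range(4)],X.mean(0),[np.degrees(np.arctan2(*(X[a]-X[b])[[1,0]])).round(1) for a,b in((0,1),(3,2),(0,3),(1,2))])
E
python3 fit.py
```

```text
side 4618 8761 n [ 0.05337081 -0.49581995  0.86678379] slope 29.912981320898208 uphill yaw 96.14374845375832
 origin along ux -0.08925091823082337  across [-0.64808983 -0.64727186 -0.46989825 -0.46933626] along [-0.07335481  0.09429834]
 red 15 [ 0.57528434 -0.13135005  0.07472643] across [-0.56048848 -0.557646   -0.55586939] along [-0.10922009 -0.09894116] [0.07170218 0.07465302 0.07802267]
top 2642 6004 n [ 0.05885145 -0.49848249  0.86489983] slope 30.128730955921707 uphill yaw 96.73324170593483
 origin along ux -0.09633529077103692  across [-0.65040826 -0.64955671 -0.47212027 -0.47162867] along [-0.07175181  0.09621763]
 red 112 [ 0.57947561 -0.14971039  0.06446282] across [-0.56394035 -0.55784595 -0.55205684] along [-0.14318985 -0.09844508] [0.05035786 0.06438506 0.07794161]
[[ 0.6496  0.092   0.    ]
 [ 0.6708 -0.1051  0.    ]
 [ 0.4849 -0.1281  0.    ]
 [ 0.463   0.073   0.    ]] [np.float64(0.1875), np.float64(0.1983), np.float64(0.1872), np.float64(0.2023)] [ 0.56706857 -0.01705867  0.        ] [np.float64(96.1), np.float64(96.2), np.float64(5.8), np.float64(7.0)]
[[ 0.6482  0.0915  0.01  ]
 [ 0.6693 -0.1042  0.01  ]
 [ 0.4847 -0.127   0.01  ]
 [ 0.4629  0.0727  0.01  ]] [np.float64(0.1862), np.float64(0.1969), np.float64(0.1859), np.float64(0.2009)] [ 0.56628658 -0.01675348  0.01      ] [np.float64(96.1), np.float64(96.2), np.float64(5.8), np.float64(7.0)]
```

```bash
cat >> h.py <<'E'
YAW=np.radians(96.4);O=np.array([.567,-.0295,0])
RJ=np.array([[np.cos(YAW),-np.sin(YAW),0],[np.sin(YAW),np.cos(YAW),0],[0,0,1]])
def j2w(p): return np.asarray(p)@RJ.T+O
def w2j(p): return (np.asarray(p)-O)@RJ
E
python3 - <<'E'
from h import *
im={n:np.load(f"{n}0_i.npy") for n in("side","top")}
C={n:cloud(n,np.load(f"{n}0_d.npy")) for n in im}
nb=np.array([-.5,0,.8660254]);ub=np.array([.8660254,0,.5]);p0=np.array([-.075,0,.03])
for n in im:
    J=w2j(C[n].reshape(-1,3));h=(J-p0)@nb;s=(J-p0)@ub;y=J[:,1]
    bed=(abs(h)<.006)&(abs(y)<.085)&(s>.02)&(s<.19);print(n,"bed h med",np.median(h[bed]))
    for lo,hi in((.015,.075),(-.075,-.015)):
        m=(abs(h-.03)<.004)&(y>lo)&(y<hi)&(s>-.01)&(s<.12)
        print(n,m.sum(),"h",np.median(h[m]).round(4),"s",np.percentile(s[m],[1,3,97,99]).round(4),"y",np.percentile(y[m],[1,3,97,99]).round(4))
    # trays
    X=C[n];hsv=cv2.cvtColor(im[n],cv2.COLOR_RGB2HSV);blue=(hsv[...,0]>105)&(hsv[...,0]<125)&(hsv[...,1]>150)
    for nm,c in(("a",(.48,.33)),("b",(.515,-.32))):
        m=blue&(abs(X[...,0]-c[0])<.15)&(abs(X[...,1]-c[1])<.13)&(X[...,2]<.04)
        P=X[m];r=P[P[:,2]>.022]
        print(n,"tray",nm,m.sum(),len(r),cv2.minAreaRect((r[:,:2]*1000).astype(np.float32)),"floor",np.median(P[P[:,2]<.01][:,2]))
        G=X[(abs(X[...,0]-c[0])<.1)&(abs(X[...,1]-c[1])<.1)&(X[...,2]>.045)&(X[...,2]<.1)];print("  tall",len(G),np.median(G,0))
E
```

```text
side bed h med -0.0003384401522959496
side 614 h 0.0294 s [0.0232 0.0243 0.0905 0.0921] y [0.0251 0.026  0.0623 0.0629]
side 507 h 0.0295 s [0.0229 0.0239 0.091  0.0924] y [-0.059  -0.0578 -0.0215 -0.021 ]
side tray a 1474 53 ((444.42889404296875, 276.2082214355469), (85.58431243896484, 177.45278930664062), 69.68830108642578) floor 0.0032534111815691437
  tall 87 [0.53382717 0.33690424 0.06019182]
side tray b 5923 305 ((472.21466064453125, -352.80206298828125), (86.05241394042969, 200.57357788085938), 47.07374572753906) floor 0.003640663256546235
  tall 200 [ 0.57782253 -0.35141211  0.0667186 ]
top bed h med 0.0004423326532274916
top 301 h 0.0302 s [0.0228 0.0238 0.0927 0.0937] y [0.0217 0.0227 0.0593 0.0599]
top 282 h 0.0302 s [0.0234 0.025  0.0926 0.0937] y [-0.0625 -0.0619 -0.0243 -0.0238]
top tray a 4046 211 ((481.3757629394531, 327.2659912109375), (186.6705780029297, 129.75534057617188), 20.037307739257812) floor 0.0033998816315087012
  tall 71 [0.53641379 0.33782982 0.06260233]
top tray b 4026 214 ((516.6710815429688, -319.82867431640625), (130.3285369873047, 184.232421875), 85.19412994384766) floor 0.003792454450538939
  tall 63 [ 0.58234902 -0.34724978  0.0668262 ]
```

```bash
cat > plan.py <<'E'
from h import *
from scipy.spatial.transform import Rotation as Ro, Slerp
from rig import env
def Rtool(phi,yaw=None):  # phi deg tilt about tool y; base: tool x uphill, z down
    y=RJ[:,1]*-1; x=RJ[:,0]; z=np.array([0,0,-1.])
    return np.c_[x,y,z]@Ro.from_rotvec([0,np.radians(phi),0]).as_matrix()
def Ryaw(a): # tool down, tool x at world angle a deg
    c,s=np.cos(np.radians(a)),np.sin(np.radians(a));return np.array([[c,s,0],[s,-c,0],[0,0,-1.]])
def cur(): o=env.observe();return o["position"],o["tool_rot"],o
def rows(wps,dec=2,start=None):
    """wps: list of (pos,R,nrows)"""
    p,R=start if start else cur()[:2]; cp,cR=p.copy(),R.copy(); out=[]
    for q,S,n in wps:
        sl=Slerp([0,1],Ro.from_matrix([R,S]))
        for i in range(1,n+1):
            t=p+(q-p)*i/n; T=sl(i/n).as_matrix()
            d=cR.T@(t-cp)/.04; w=Ro.from_matrix(cR.T@T).as_rotvec()/.15
            r=np.round(np.r_[d,w],dec)+0.; out.append(r.tolist())
            if abs(r).max()>1: print("OVER",r)
            cp=cp+cR@r[:3]*.04; cR=cR@Ro.from_rotvec(r[3:]*.15).as_matrix()
        p,R=q,S
    for k in range(0,len(out),10): print(str(out[k:k+10]).replace(" ",""))
    print("end",cp.round(4))
def st():
    p,R,o=cur();print("t",o["time_s"].__round__(2),"p",p.round(4),"q",o["q"].round(1),"F",o["ft_force"].round(1),"w",round(o["grip_width"],4))
H=np.array([.032,0,.144])
def G(th,r=.18):
    a=np.radians(30)-th;return j2w(H+r*np.array([-np.cos(a),0,-np.sin(a)]))
def tcp(g,R,b=.019): return g+R[:,2]*b
E
python3 - <<'E'
from plan import *
R=Rtool(25);g=G(0);print(g, tcp(g,R));a=tcp(g,R)-R[:,2]*.09;a[2]=max(a[2],.14);print(a)
rows([(a,R,18)])
E
```

```text
[ 0.58080928 -0.15261251  0.054     ] [ 0.57991421 -0.14463281  0.03678015]
[ 0.58415401 -0.18243141  0.14      ]
[[0.67,-0.24,0.13,0.11,0.14,-0.48],[0.68,-0.18,0.14,0.1,0.13,-0.48],[0.69,-0.14,0.16,0.11,0.14,-0.48],[0.69,-0.08,0.18,0.11,0.14,-0.48],[0.69,-0.03,0.19,0.1,0.14,-0.48],[0.69,0.02,0.21,0.11,0.13,-0.48],[0.68,0.08,0.22,0.1,0.14,-0.48],[0.67,0.12,0.23,0.11,0.14,-0.48],[0.66,0.18,0.24,0.11,0.14,-0.48],[0.63,0.23,0.25,0.1,0.13,-0.48]]
[[0.61,0.28,0.27,0.11,0.14,-0.48],[0.58,0.33,0.27,0.11,0.14,-0.48],[0.55,0.37,0.27,0.1,0.14,-0.48],[0.52,0.41,0.28,0.11,0.13,-0.48],[0.48,0.46,0.28,0.1,0.14,-0.48],[0.44,0.49,0.29,0.11,0.14,-0.48],[0.4,0.53,0.29,0.11,0.14,-0.48],[0.36,0.56,0.28,0.1,0.13,-0.48]]
end [ 0.5843 -0.1823  0.1402]
```

Both overviews show the jig around top (340,243) and side (325,275). tray_a (bottle) is at top (195,277) and tray_b (cell) at top (467,265).

Case candidates in the top view:
- black-covered in jig (358,222): case_b
- black-covered in jig (362,256): case_a
- pink look-alike (306,323): leave alone
- pink look-alike (256,210): leave alone

For the handle, the red bar at top (398,237) is the one. The detection on the gadget at side (476,353) is false, and the second grey rig at the right edge of the top view (610,305) is not the jig. The jig crops confirm the two black covers with grey slots under the cross bar.

Request:
jog_arm([
  [[0.67,-0.24,0.13,0.11,0.14,-0.48],[0.68,-0.18,0.14,0.1,0.13,-0.48],[0.69,-0.14,0.16,0.11,0.14,-0.48],[0.69,-0.08,0.18,0.11,0.14,-0.48],[0.69,-0.03,0.19,0.1,0.14,-0.48],[0.69,0.02,0.21,0.11,0.13,-0.48],[0.68,0.08,0.22,0.1,0.14,-0.48],[0.67,0.12,0.23,0.11,0.14,-0.48],[0.66,0.18,0.24,0.11,0.14,-0.48],[0.63,0.23,0.25,0.1,0.13,-0.48]],
], grip=0.2, squeeze=40)

```text
time_s: 1.8
position: [0.4125, -0.3289, 0.1807]
tool_rot: [[0.455, 0.889, 0.047], [0.857, -0.452, 0.248], [0.242, -0.073, -0.968]]
ft_force: [-0.2, 0.4, -0.3]
grip_width: 0.0513
```

Request:
jog_arm([
  [[0.61,0.28,0.27,0.11,0.14,-0.48],[0.58,0.33,0.27,0.11,0.14,-0.48],[0.55,0.37,0.27,0.1,0.14,-0.48],[0.52,0.41,0.28,0.11,0.13,-0.48],[0.48,0.46,0.28,0.1,0.14,-0.48],[0.44,0.49,0.29,0.11,0.14,-0.48],[0.4,0.53,0.29,0.11,0.14,-0.48],[0.36,0.56,0.28,0.1,0.13,-0.48],[0,0,0,0,0,0]],
])

```text
time_s: 2.7
position: [0.5858, -0.1801, 0.1389]
tool_rot: [[-0.106, 0.993, -0.049], [0.9, 0.116, 0.421], [0.424, 0.001, -0.906]]
ft_force: [-0.4, -1.0, 0.3]
grip_width: 0.0511
```

```bash
python3 - <<'E'
from plan import *
st()
for n in("top","side"):
    im,d=vision.get_image(n);crop(im,*( (280,150,460,290) if n=="top" else (250,150,460,350)),3.8 if n=="side" else 4.4,f"pics/{n}1.png")
R=Rtool(25);rows([(tcp(G(0),R),R,7)])
E
```

```text
t 2.7 p [ 0.5858 -0.1801  0.1389] q [-35.9  38.5  64.3  18.2  94.5 -44. ] F [-0.4 -1.   0.3] w 0.0511
[[-0.03,0.0,0.39,0.0,0.0,0.0],[-0.04,0.0,0.39,0.0,0.0,0.0],[-0.03,0.0,0.39,0.0,0.0,0.0],[-0.03,0.0,0.39,0.0,0.0,0.0],[-0.04,0.0,0.39,0.0,0.0,0.0],[-0.03,0.0,0.39,0.0,0.0,0.0],[-0.03,0.0,0.39,0.0,0.0,0.0]]
end [ 0.5801 -0.1446  0.0369]
```

View pics/side1.png

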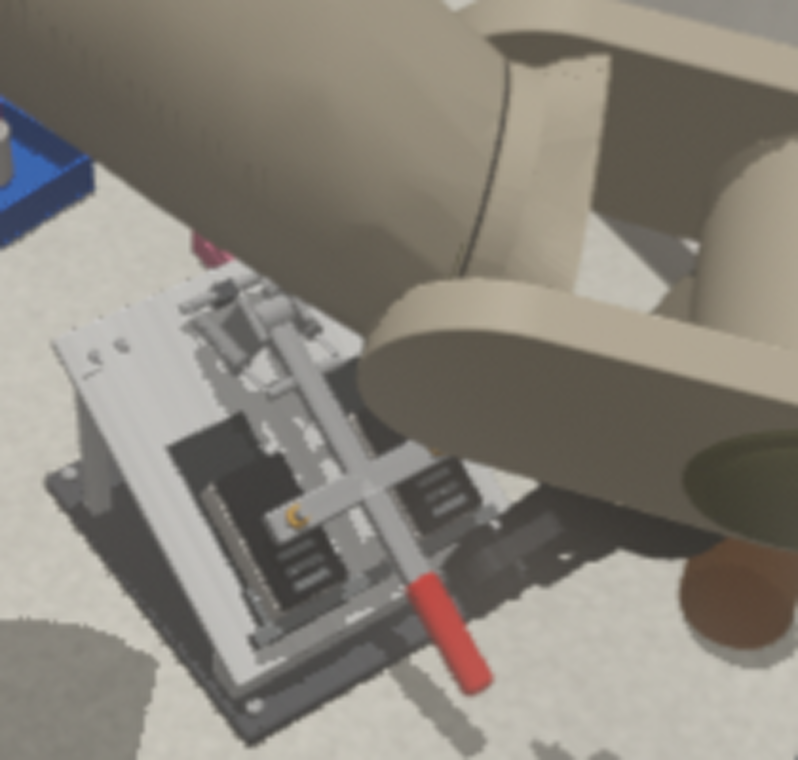

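View pics/top1.png

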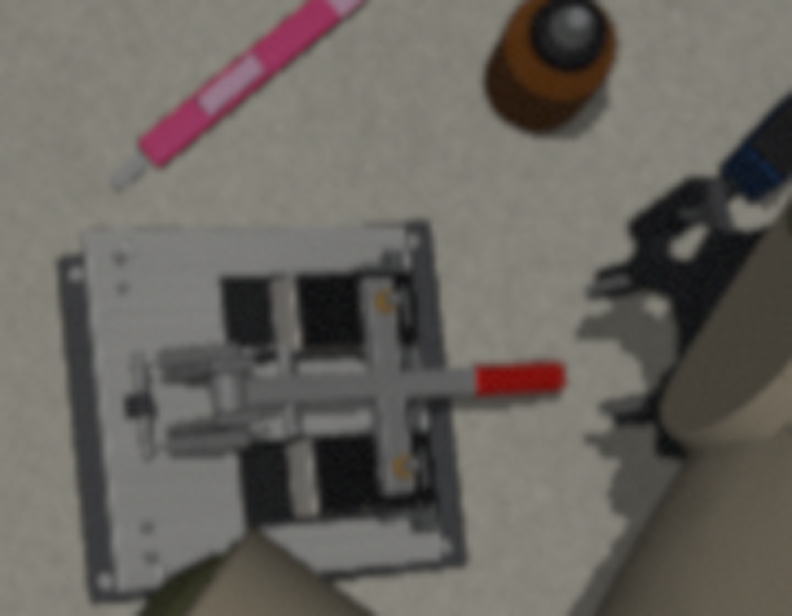

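The handle is still closed at side crop (450,635) and top crop (520,378), and nothing has been disturbed. The gripper is above and to the right of it. I'll go down onto the handle.

Request:
jog_arm([
  [[-0.03,0,0.39,0,0,0],[-0.04,0,0.39,0,0,0],[-0.03,0,0.39,0,0,0],[-0.03,0,0.39,0,0,0],[-0.04,0,0.39,0,0,0],[-0.03,0,0.39,0,0,0],[-0.03,0,0.39,0,0,0],[0,0,0,0,0,0]],
])

```text
time_s: 3.6
position: [0.5788, -0.1448, 0.0363]
tool_rot: [[-0.099, 0.994, -0.048], [0.9, 0.11, 0.421], [0.424, -0.002, -0.906]]
ft_force: [0.7, 0.1, 0.4]
grip_width: 0.0512
```

Request:
jog_arm([
  [[0,0,0,0,0,0],[0,0,0,0,0,0],[0,0,0,0,0,0],[0,0,0,0,0,0],[0,0,0,0,0,0]],
], grip=-1)

```text
time_s: 4.1
position: [0.5793, -0.1458, 0.0384]
tool_rot: [[-0.101, 0.994, -0.048], [0.901, 0.112, 0.418], [0.421, -0.001, -0.907]]
ft_force: [-6.6, -3.5, 5.0]
grip_width: 0.0164
```

```bash
python3 - <<'E'
from plan import *
st()
p,R,o=cur();print("grasp jig",w2j(p-R[:,2]*.019))
im,d=vision.get_image("side");crop(im,250,150,460,350,3.8,"pics/side2.png")
# arc keeping actual offset: 
N=30;w=[]
for i in range(1,N+1):
    th=1.62*i/N; Rt=Rtool(25-50*i/N); w.append((tcp(G(th),Rt),Rt,1))
rows(w)
E
```

```text
t 4.1 p [ 0.5793 -0.1458  0.0384] q [-33.7  43.   73.9  19.   80.3 -46.2] F [-6.6 -3.5  5. ] w 0.0164
grasp jig [-0.12496698  0.00072748  0.05566453]
[[-0.02,0.02,-0.19,0.0,-0.18,0.0],[-0.02,0.0,-0.25,0.0,-0.2,0.0],[-0.02,0.0,-0.24,0.0,-0.19,0.0],[-0.01,0.0,-0.24,0.0,-0.2,0.0],[0.0,0.0,-0.25,0.0,-0.19,0.0],[0.0,0.0,-0.24,0.0,-0.19,0.0],[0.01,0.0,-0.24,0.0,-0.2,0.0],[0.01,0.0,-0.24,0.0,-0.19,0.0],[0.02,0.0,-0.24,0.0,-0.19,0.0],[0.02,0.0,-0.24,0.0,-0.2,0.0]]
[[0.04,0.0,-0.24,0.0,-0.19,0.0],[0.03,0.0,-0.24,0.0,-0.2,0.0],[0.05,0.0,-0.24,0.0,-0.19,0.0],[0.05,0.0,-0.23,0.0,-0.19,0.0],[0.05,0.0,-0.23,0.0,-0.2,0.0],[0.06,0.0,-0.24,0.0,-0.19,0.0],[0.07,0.0,-0.22,0.0,-0.2,0.0],[0.07,0.0,-0.23,0.0,-0.19,0.0],[0.08,0.0,-0.23,0.0,-0.19,0.0],[0.08,0.0,-0.22,0.0,-0.2,0.0]]
[[0.09,0.0,-0.22,0.0,-0.19,0.0],[0.1,0.0,-0.22,0.0,-0.2,0.0],[0.1,0.0,-0.21,0.0,-0.19,0.0],[0.1,0.0,-0.21,0.0,-0.19,0.0],[0.11,0.0,-0.21,0.0,-0.2,0.0],[0.12,0.0,-0.21,0.0,-0.19,0.0],[0.12,0.0,-0.2,0.0,-0.2,0.0],[0.13,0.0,-0.2,0.0,-0.19,0.0],[0.13,0.0,-0.2,0.0,-0.19,0.0],[0.13,0.0,-0.19,0.0,-0.2,0.0]]
end [ 0.5737 -0.0875  0.287 ]
```

Request:
jog_arm([
  [[-0.02,0,-0.22,0,-0.18,0],[-0.02,0,-0.25,0,-0.2,0],[-0.02,0,-0.24,0,-0.19,0],[-0.01,0,-0.24,0,-0.2,0],[0,0,-0.25,0,-0.19,0],[0,0,-0.24,0,-0.19,0],[0.01,0,-0.24,0,-0.2,0],[0.01,0,-0.24,0,-0.19,0],[0.02,0,-0.24,0,-0.19,0],[0.02,0,-0.24,0,-0.2,0]],
])

```text
time_s: 5.15
position: [0.5823, -0.1732, 0.1286]
tool_rot: [[-0.11, 0.994, -0.018], [0.983, 0.112, 0.144], [0.145, -0.002, -0.989]]
ft_force: [-5.8, 4.8, -8.0]
grip_width: 0.0163
```

```bash
python3 - <<'E'
from plan import *
st()
p,R,o=cur();g=w2j(p-R[:,2]*.019)-H;print(g,np.hypot(g[0],g[2]),"th",np.radians(30)-np.arctan2(-g[2],-g[0]))
im,d=vision.get_image("side");crop(im,250,150,460,350,3.8,"pics/side3.png")
im,d=vision.get_image("top");crop(im,280,150,460,290,4.4,"pics/top3.png")
E
```

```text
t 5.15 p [ 0.5823 -0.1732  0.1286] q [-30.6  34.1  71.2   6.7  79.9 -38.5] F [-5.8  4.8 -8. ] w 0.0163
[-0.17925537  0.00080912  0.00339755] 0.17928756176612132 th 0.5425501664104895
```

View pics/side3.png

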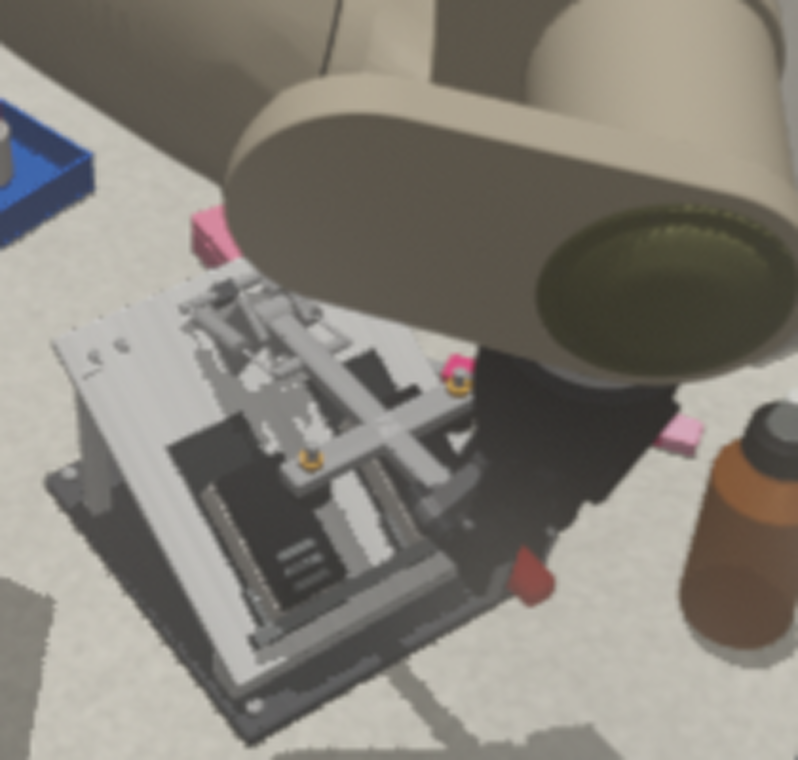

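View pics/top3.png

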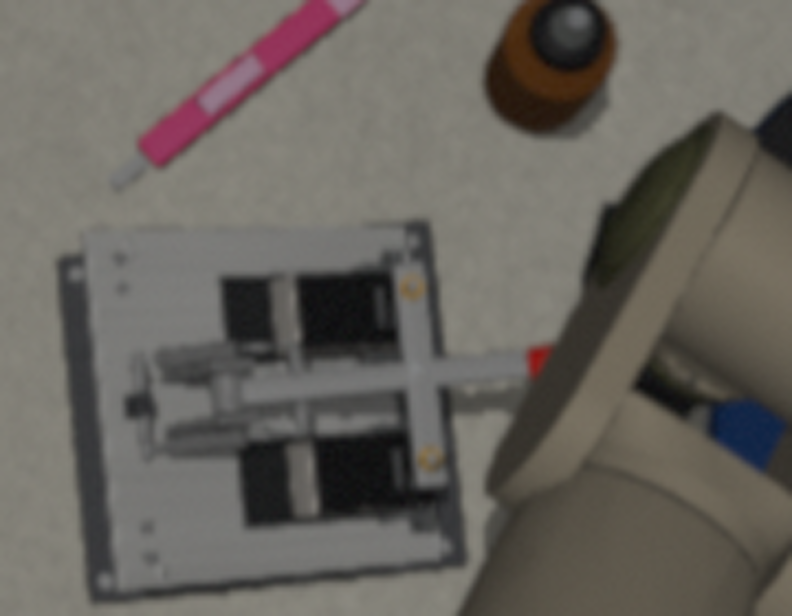

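The arm is rising with the handle still gripped: red at side crop (530,578), cross bar lifted at (385,440). The cases have stayed put. I'll carry on along the arc.

Request:
jog_arm([
  [[0.04,0,-0.24,0,-0.19,0],[0.03,0,-0.24,0,-0.2,0],[0.05,0,-0.24,0,-0.19,0],[0.05,0,-0.23,0,-0.19,0],[0.05,0,-0.23,0,-0.2,0],[0.06,0,-0.24,0,-0.19,0],[0.07,0,-0.22,0,-0.2,0],[0.07,0,-0.23,0,-0.19,0],[0.08,0,-0.23,0,-0.19,0],[0.08,0,-0.22,0,-0.2,0]],
])

```text
time_s: 6.25
position: [0.58, -0.1515, 0.2219]
tool_rot: [[-0.11, 0.994, 0.016], [0.983, 0.111, -0.145], [-0.146, 0.0, -0.989]]
ft_force: [-6.4, 4.5, -5.7]
grip_width: 0.016
```

Request:
jog_arm([
  [[0.09,0,-0.22,0,-0.19,0],[0.1,0,-0.22,0,-0.2,0],[0.1,0,-0.21,0,-0.19,0],[0.1,0,-0.21,0,-0.19,0],[0.11,0,-0.21,0,-0.2,0],[0.12,0,-0.21,0,-0.19,0],[0.12,0,-0.2,0,-0.2,0],[0.13,0,-0.2,0,-0.19,0],[0,0,0,0,0,0]],
])

```text
time_s: 7.15
position: [0.5745, -0.101, 0.2795]
tool_rot: [[-0.103, 0.994, 0.045], [0.923, 0.112, -0.367], [-0.37, 0.003, -0.929]]
ft_force: [-6.5, 2.5, -0.7]
grip_width: 0.0164
```

```bash
python3 - <<'E'
from plan import *
st()
p,R,o=cur();g=w2j(p-R[:,2]*.019)-H;print(g,np.hypot(g[0],g[2]),"th",np.radians(30)-np.arctan2(-g[2],-g[0]),R.round(2).tolist())
im,d=vision.get_image("side");crop(im,250,100,460,350,2.4,"pics/side4.png")
E
```

```text
t 7.15 p [ 0.5745 -0.101   0.2795] q [-12.7  22.1  69.  -20.6  81.9 -17.5] F [-6.5  2.5 -0.7] w 0.0164
[-0.09686517  0.00059027  0.15313842] 0.18120219693967102 th 1.5303968438955988 [[-0.1, 0.99, 0.04], [0.92, 0.11, -0.37], [-0.37, 0.0, -0.93]]
```

Request:
jog_arm([
  [[0,0,0,0,0,0],[0,0,0,0,0,0],[0,0,0,0,0,0],[0,0,0,0,0,0],[0,0,0,0,0,0]],
], grip=0.3)

```text
time_s: 7.7
position: [0.5754, -0.1029, 0.2768]
tool_rot: [[-0.103, 0.994, 0.042], [0.924, 0.111, -0.366], [-0.368, 0.001, -0.93]]
ft_force: [-0.8, -0.4, 0.9]
grip_width: 0.0552
```

Request:
jog_arm([
  [[0,0,-0.2,0,0,0],[0,0,-0.4,0,0,0],[0,0,-0.4,0,0,0],[0,0,-0.4,0,0,0],[0,0,-0.4,0,0,0],[0,0,-0.4,0,0,0],[0,0,-0.4,0,0,0],[0,0,0,0,0,0]],
])

```text
time_s: 8.5
position: [0.5712, -0.0641, 0.3759]
tool_rot: [[-0.103, 0.994, 0.046], [0.924, 0.112, -0.367], [-0.369, 0.005, -0.929]]
ft_force: [0.1, 0.0, -0.7]
grip_width: 0.0551
```

```bash
python3 - <<'E'
from plan import *
st()
im,d=vision.get_image("side");crop(im,200,50,460,350,2,"pics/side5.png")
im,d2=vision.get_image("top");crop(im,230,130,460,300,3.2,"pics/top5.png")
X=cloud("side",d);hsv=cv2.cvtColor(vision.get_image("side")[0],cv2.COLOR_RGB2HSV)
m=((hsv[...,0]<8)|(hsv[...,0]>174))&(hsv[...,1]>120)&(X[...,2]>.2)&(abs(X[...,0]-.57)<.1)&(abs(X[...,1]+.1)<.15)
P=w2j(X[m]);print(m.sum(),P.mean(0),P.min(0),P.max(0))
E
```

```text
t 8.5 p [ 0.5712 -0.0641  0.3759] q [ -9.   19.9  56.9 -20.9  96.4 -19. ] F [ 0.1  0.  -0.7] w 0.0551
245 [-0.03308076  0.00553033  0.31932102] [-0.04275642 -0.00627774  0.28656683] [-0.01986974  0.01162584  0.34053802]
```

View pics/side5.png

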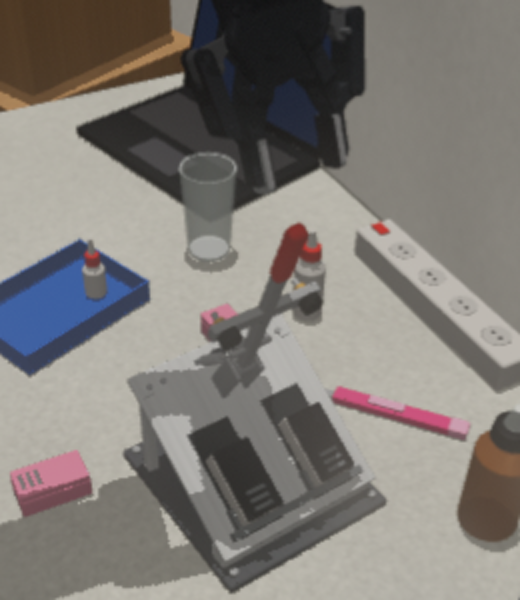

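```bash
python3 - <<'E'
from plan import *
R=Rtool(30);u=j2w([-.0248,.042,.059]);t=u-R[:,2]*.003;a=t-R[:,2]*.13
print(u,t,a,w2j(a))
rows([(j2w([-.095,.042,.365]),Rtool(5),8),(j2w([-.11,.042,.25]),R,8),(a,R,4)])
E
```

```text
[ 0.52802618 -0.05882714  0.059     ] [ 0.52819338 -0.06031779  0.06159808] [ 0.53543886 -0.12491271  0.17418138] [-0.0913      0.042       0.17418138]
[[-0.16,-0.13,0.09,0.0,0.39,0.0],[-0.17,-0.13,0.08,0.0,0.38,0.0],[-0.18,-0.13,0.07,0.0,0.39,0.0],[-0.17,-0.13,0.06,0.0,0.39,0.0],[-0.18,-0.13,0.05,0.0,0.38,0.0],[-0.19,-0.13,0.04,0.0,0.39,0.0],[-0.18,-0.14,0.03,0.0,0.39,0.0],[-0.19,-0.13,0.02,0.0,0.38,0.0],[-0.08,0.0,0.35,0.0,0.37,0.0],[-0.09,0.0,0.35,0.0,0.36,0.0]]
[[-0.12,0.0,0.35,0.0,0.36,0.0],[-0.14,0.0,0.33,0.0,0.37,0.0],[-0.15,0.0,0.33,0.0,0.36,0.0],[-0.17,0.0,0.32,0.0,0.37,0.0],[-0.19,0.0,0.31,0.0,0.36,0.0],[-0.2,0.0,0.3,0.0,0.36,0.0],[-0.14,0.0,0.47,0.0,0.0,0.0],[-0.13,0.0,0.47,0.0,0.0,0.0],[-0.14,0.0,0.47,0.0,0.0,0.0],[-0.13,0.0,0.47,0.0,0.0,0.0]]
end [ 0.5352 -0.1248  0.1741]
```

The picture shows the arm standing open on its own: red handle at side crop (290,252), measured tip height 0.34 m. Both cases are still in their nests. I'll move round to case_a.

Request:
jog_arm([
  [[-0.16,-0.13,0.09,0,0.39,0],[-0.17,-0.13,0.08,0,0.38,0],[-0.18,-0.13,0.07,0,0.39,0],[-0.17,-0.13,0.06,0,0.39,0],[-0.18,-0.13,0.05,0,0.38,0],[-0.19,-0.13,0.04,0,0.39,0],[-0.18,-0.14,0.03,0,0.39,0],[-0.19,-0.13,0.02,0,0.38,0],[-0.08,0,0.35,0,0.37,0],[-0.09,0,0.35,0,0.36,0]],
], grip=0.41)

```text
time_s: 9.65
position: [0.536, -0.1327, 0.3361]
tool_rot: [[-0.108, 0.994, -0.021], [0.974, 0.11, 0.196], [0.197, 0.0, -0.98]]
ft_force: [-0.5, 0.6, -0.0]
grip_width: 0.0602
```

Request:
jog_arm([
  [[-0.12,0,0.35,0,0.36,0],[-0.14,0,0.33,0,0.37,0],[-0.15,0,0.33,0,0.36,0],[-0.17,0,0.32,0,0.37,0],[-0.19,0,0.31,0,0.36,0],[-0.2,0,0.3,0,0.36,0],[-0.14,0,0.47,0,0,0],[-0.13,0,0.47,0,0,0],[-0.14,0,0.47,0,0,0],[-0.13,0,0.47,0,0,0]],
])

```text
time_s: 10.65
position: [0.535, -0.1247, 0.1732]
tool_rot: [[-0.096, 0.994, -0.056], [0.861, 0.111, 0.497], [0.5, -0.001, -0.866]]
ft_force: [0.4, -0.9, 0.5]
grip_width: 0.0601
```

```bash
python3 - <<'E'
from plan import *
st()
im,d=vision.get_image("side");crop(im,200,100,460,350,2.3,"pics/side6.png")
im,d2=vision.get_image("top");crop(im,250,150,450,300,3.5,"pics/top6.png")
R=Rtool(30);u=j2w([-.0248,.042,.059]);t=u-R[:,2]*.003
rows([(t,R,9)])
E
```

```text
t 10.65 p [ 0.535  -0.1247  0.1732] q [-35.9  31.6  73.6  21.8  95.6 -44.1] F [ 0.4 -0.9  0.5] w 0.0601
[[0.0,0.0,0.35,0.0,0.0,0.0],[0.0,0.01,0.36,-0.01,0.0,0.0],[0.0,0.0,0.35,0.0,-0.01,0.0],[0.0,0.0,0.36,0.0,0.0,-0.01],[0.0,0.01,0.35,0.0,0.0,0.0],[-0.01,0.0,0.36,-0.01,0.0,0.0],[0.0,0.0,0.35,0.0,-0.01,0.0],[0.0,0.01,0.36,0.0,0.0,0.0],[0.0,0.0,0.35,0.0,0.0,0.0]]
end [ 0.5282 -0.0605  0.0617]
```

View pics/side6.png

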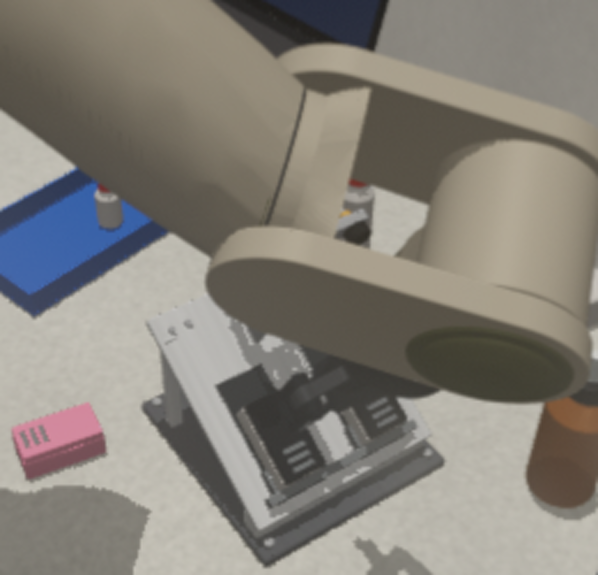

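View pics/top6.png

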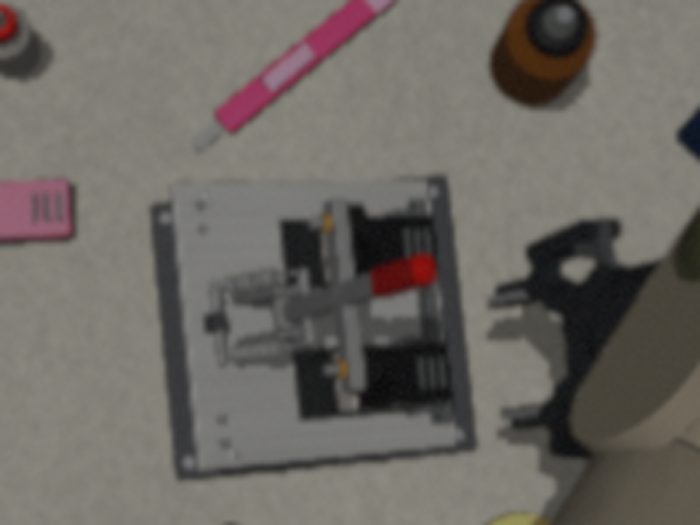

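```bash
cat > clr.py <<'E'
from plan import *
def clr(shift):
    d=H+np.array([0,0,0]); a=np.radians(70);dv=np.array([-np.cos(a),0,np.sin(a)])
    S=[j2w(H+dv*r) for r in np.linspace(.03,.207,30)]
    S+=[j2w(H+dv*.094+[0,y,0]) for y in np.linspace(-.055,.055,20)]
    S=np.array(S)
    for n in("side","top"):
        im,dd=vision.get_image(n);X=cloud(n,dd).reshape(-1,3);X=X[(X[:,2]>.17)&(X[:,0]>.2)&(X[:,0]<.9)&(abs(X[:,1])<.5)&(X[:,2]<.8)]
        from scipy.spatial import cKDTree
        T=cKDTree(S);d0,_=T.query(X);X=X[(d0>.03)]
        d1,i=T.query(X+shift);k=d1.argsort()[:5];print(n,len(X),"min",d1[k].round(3),X[k[0]].round(3),S[i[k[0]]].round(3), "now",np.sort(d0[d0>.03])[0].round(3))
if __name__=="__main__":
    import sys;clr(np.array(eval(sys.argv[1])))
E
python3 clr.py "[-.007,.064,-.112]"
```

```text
side 60244 min [0.073 0.074 0.074 0.074 0.074] [ 0.531 -0.17   0.387] [ 0.569 -0.051  0.293] now 0.115
top 32697 min [0.056 0.056 0.056 0.056 0.056] [ 0.545 -0.163  0.402] [ 0.57  -0.056  0.304] now 0.096
```

Depth gives about 56 mm clearance between the robot and the open arm's axis at full descent. Going down on case_a.

Request:
jog_arm([
  [[0,0,0.35,0,0,0],[0,0.01,0.36,0,0,0],[0,0,0.35,0,0,0],[0,0,0.36,0,0,0],[0,0.01,0.35,0,0,0],[0,0,0.36,0,0,0],[0,0,0.35,0,0,0],[0,0.01,0.34,0,0,0],[0,0,0.32,0,0,0],[0,0,0,0,0,0]],
])

```text
time_s: 11.85
position: [0.5297, -0.062, 0.0658]
tool_rot: [[-0.097, 0.994, -0.056], [0.861, 0.112, 0.497], [0.5, 0.0, -0.866]]
ft_force: [-0.1, 0.8, 0.5]
grip_width: 0.0604
```

Request:
jog_arm([
  [[0,0,0,0,0,0],[0,0,0,0,0,0],[0,0,0,0,0,0],[0,0,0,0,0,0],[0,0,0,0,0,0]],
], grip=-1, squeeze=35)

```text
time_s: 12.35
position: [0.5296, -0.063, 0.067]
tool_rot: [[-0.097, 0.994, -0.055], [0.861, 0.112, 0.496], [0.499, 0.001, -0.867]]
ft_force: [-4.4, -1.8, 3.3]
grip_width: 0.0394
```

```bash
python3 - <<'E'
from plan import *
st()
p,R,o=cur();print(w2j(p))
im,d=vision.get_image("side");crop(im,200,100,460,350,2.3,"pics/side7.png")
E
python3 clr.py "[0,0,0]"
```

```text
t 12.35 p [ 0.5296 -0.063   0.067 ] q [-31.1  36.5  85.1  23.8  78.7 -46.5] F [-4.4 -1.8  3.3] w 0.0394
[-0.02916071  0.04086865  0.06704384]
side 47644 min [0.072 0.072 0.072 0.072 0.073] [ 0.529 -0.115  0.297] [ 0.57  -0.06   0.316] now 0.072
top 26965 min [0.034 0.055 0.055 0.056 0.056] [0.589 0.015 0.171] [ 0.565 -0.008  0.172] now 0.034
```

View pics/side7.png

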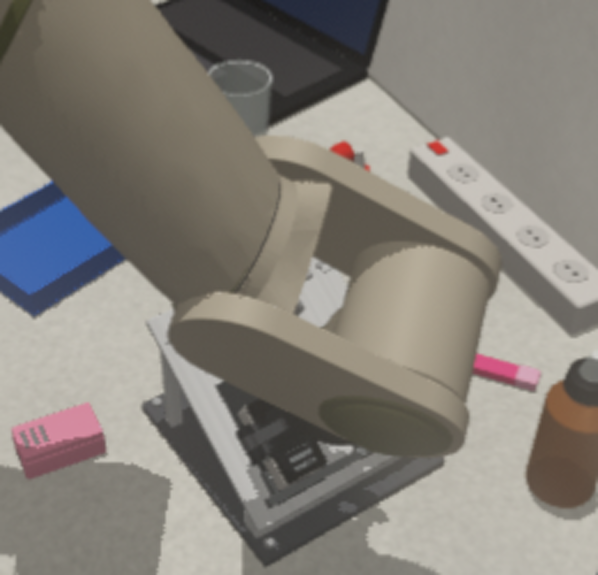

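Width 39.4 mm confirms the case is between the pads, but the tool stopped about 6 mm high. I'll regrip deeper.

Request:
jog_arm([
  [[0,0,0,0,0,0],[0,0,0,0,0,0],[0,0,0,0,0,0],[0,-0.02,0.08,0,0,0],[0,0,0.08,0,0,0],[0,0,0,0,0,0],[0,0,0,0,0,0]],
], grip=0.3)

```text
time_s: 13.2
position: [0.5286, -0.059, 0.0603]
tool_rot: [[-0.097, 0.994, -0.055], [0.861, 0.112, 0.496], [0.5, 0.001, -0.866]]
ft_force: [0.7, 0.6, -0.1]
grip_width: 0.0558
```

Request:
jog_arm([
  [[0,0,0,0,0,0],[0,0,0,0,0,0],[0,0,0,0,0,0],[0,0,0,0,0,0],[0,0,0,0,0,0]],
], grip=-1)

```text
time_s: 13.7
position: [0.5288, -0.0593, 0.0606]
tool_rot: [[-0.097, 0.994, -0.055], [0.861, 0.112, 0.496], [0.499, 0.001, -0.867]]
ft_force: [0.5, -0.3, 2.5]
grip_width: 0.0391
```

```bash
python3 - <<'E'
from plan import *
st()
p,R,o=cur();v=w2j(p)-[-.0248,.042,.059];print("h",v@[-.5,0,.866],"s",v@[.866,0,.5],v[1])
R=Rtool(30);a=p-R[:,2]*.13;b=a.copy()
rows([(a,R,8)])
E
```

```text
t 13.7 p [ 0.5288 -0.0593  0.0606] q [-30.8  36.9  85.8  24.1  77.6 -46.7] F [ 0.5 -0.3  2.5] w 0.0391
h 0.0016246768765405938 s 0.00035352166938897023 -0.0007154702128281537
[[0.0,0.0,-0.41,0.0,0.0,0.0],[0.0,0.0,-0.4,0.0,0.0,0.0],[0.0,0.0,-0.41,0.0,0.0,0.0],[0.0,0.0,-0.4,0.0,0.0,0.0],[0.0,0.0,-0.41,0.0,0.0,0.0],[0.0,0.0,-0.41,0.0,0.0,0.0],[0.0,0.0,-0.4,0.01,0.01,0.0],[0.0,0.0,-0.41,0.0,0.0,0.0]]
end [ 0.5359 -0.1238  0.1732]
```

Request:
jog_arm([
  [[0,0,-0.2,0,0,0],[0,0,-0.4,0,0,0],[0,0,-0.41,0,0,0],[0,0,-0.41,0,0,0],[0,0,-0.41,0,0,0],[0,0,-0.41,0,0,0],[0,0,-0.41,0,0,0],[0,0,-0.41,0,0,0],[0,0,-0.2,0,0,0],[0,0,0,0,0,0]],
])

```text
time_s: 14.7
position: [0.536, -0.1245, 0.174]
tool_rot: [[-0.097, 0.994, -0.054], [0.861, 0.111, 0.495], [0.498, 0.002, -0.867]]
ft_force: [0.2, 0.2, -1.6]
grip_width: 0.0391
```

```bash
python3 - <<'E'
from plan import *
st()
im,d=vision.get_image("side");crop(im,200,100,460,350,2.3,"pics/side8.png")
p,R,_=cur()
A=np.array
rows([(A([.40,-.135,.26]),Rtool(15),7),(A([.345,.02,.27]),Ryaw(102),8),(A([.365,.20,.25]),Ryaw(108),8),(A([.439,.312,.13]),Ryaw(110),8)])
E
```

```text
t 14.7 p [ 0.536  -0.1245  0.174 ] q [-35.8  31.6  73.4  21.8  95.6 -44.1] F [ 0.2  0.2 -1.6] w 0.0391
[[0.17,-0.49,-0.26,0.0,-0.25,0.0],[0.16,-0.48,-0.27,0.0,-0.25,0.0],[0.14,-0.49,-0.27,0.0,-0.25,0.0],[0.14,-0.48,-0.28,0.0,-0.24,0.0],[0.13,-0.49,-0.28,0.0,-0.25,0.0],[0.11,-0.49,-0.29,0.0,-0.25,0.0],[0.11,-0.48,-0.29,0.0,-0.25,0.0],[0.49,-0.12,0.1,0.01,-0.22,-0.08],[0.5,-0.11,0.08,0.02,-0.22,-0.08],[0.49,-0.1,0.07,0.01,-0.21,-0.08]]
[[0.51,-0.1,0.05,0.01,-0.22,-0.08],[0.5,-0.09,0.03,0.01,-0.22,-0.08],[0.51,-0.09,0.02,0.01,-0.22,-0.08],[0.51,-0.08,0.0,0.01,-0.22,-0.09],[0.51,-0.07,-0.01,0.01,-0.21,-0.08],[0.54,0.17,0.06,0.0,0.0,-0.08],[0.53,0.19,0.06,0.0,0.0,-0.09],[0.53,0.19,0.07,0.0,0.0,-0.09],[0.53,0.2,0.06,0.0,0.0,-0.09],[0.53,0.21,0.06,0.0,0.0,-0.08]]
[[0.52,0.21,0.06,0.0,0.0,-0.09],[0.53,0.22,0.07,0.0,0.0,-0.09],[0.51,0.23,0.06,0.0,0.0,-0.08],[0.27,0.32,0.37,0.0,0.0,-0.03],[0.26,0.33,0.38,0.0,0.0,-0.03],[0.25,0.33,0.38,0.0,0.0,-0.03],[0.26,0.33,0.37,0.0,0.0,-0.03],[0.26,0.34,0.38,0.0,0.0,-0.03],[0.25,0.33,0.37,0.0,0.0,-0.03],[0.25,0.34,0.38,0.0,0.0,-0.03]]
[[0.25,0.33,0.37,0.0,0.0,-0.03]]
end [0.439  0.3118 0.13  ]
```

View pics/side8.png

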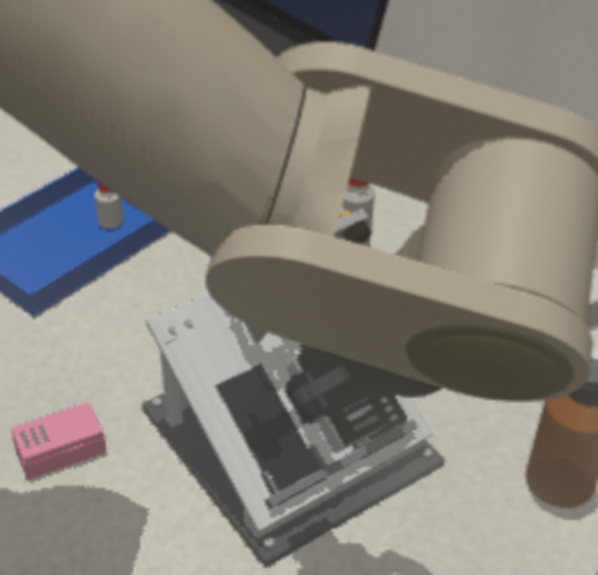

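The left nest is now just a dark empty recess at crop (270,425), so case_a is up in the gripper. Carrying it round in front of the arm.

Request:
jog_arm([
  [[0.17,-0.49,-0.26,0,-0.25,0],[0.16,-0.48,-0.27,0,-0.25,0],[0.14,-0.49,-0.27,0,-0.25,0],[0.14,-0.48,-0.28,0,-0.24,0],[0.13,-0.49,-0.28,0,-0.25,0],[0.11,-0.49,-0.29,0,-0.25,0],[0.11,-0.48,-0.29,0,-0.25,0],[0.49,-0.12,0.1,0.01,-0.22,-0.08],[0.5,-0.11,0.08,0.02,-0.22,-0.08],[0.49,-0.1,0.07,0.01,-0.21,-0.08]],
])

```text
time_s: 15.75
position: [0.3788, -0.0759, 0.2631]
tool_rot: [[-0.147, 0.989, -0.023], [0.976, 0.148, 0.162], [0.163, 0.002, -0.987]]
ft_force: [0.2, -0.0, -1.3]
grip_width: 0.0396
```

Request:
jog_arm([
  [[0.51,-0.1,0.05,0.01,-0.22,-0.08],[0.5,-0.09,0.03,0.01,-0.22,-0.08],[0.51,-0.09,0.02,0.01,-0.22,-0.08],[0.51,-0.08,0,0.01,-0.22,-0.09],[0.51,-0.07,-0.01,0.01,-0.21,-0.08],[0.54,0.17,0.06,0,0,-0.08],[0.53,0.19,0.06,0,0,-0.09],[0.53,0.19,0.07,0,0,-0.09],[0.53,0.2,0.06,0,0,-0.09],[0.53,0.21,0.06,0,0,-0.08]],
])

```text
time_s: 16.75
position: [0.3569, 0.1338, 0.2569]
tool_rot: [[-0.272, 0.962, -0.002], [0.962, 0.272, 0.001], [0.001, -0.002, -1.0]]
ft_force: [0.0, -0.9, -1.3]
grip_width: 0.0398
```

```bash
python3 - <<'E'
from plan import *
st()
rows([(np.array([.365,.20,.25]),Ryaw(108),3),(np.array([.439,.312,.13]),Ryaw(110),8)])
E
```

```text
t 16.75 p [0.3569 0.1338 0.2569] q [  2.6   3.3  94.9   0.   81.9 -13.3] F [ 0.  -0.9 -1.3] w 0.0398
[[0.51,0.22,0.06,0.0,0.0,-0.08],[0.51,0.22,0.05,-0.01,-0.01,-0.09],[0.51,0.22,0.06,0.0,0.0,-0.08],[0.26,0.33,0.38,0.0,0.0,-0.03],[0.26,0.33,0.37,0.0,0.0,-0.03],[0.26,0.33,0.38,0.0,0.0,-0.03],[0.26,0.33,0.37,0.0,0.0,-0.03],[0.25,0.34,0.38,0.0,0.0,-0.03],[0.26,0.33,0.37,0.0,0.0,-0.03],[0.25,0.33,0.38,0.0,0.0,-0.03]]
[[0.25,0.34,0.37,0.0,0.0,-0.03]]
end [0.439  0.3119 0.13  ]
```

Request:
jog_arm([
  [[0.51,0.22,0.06,0,0,-0.08],[0.51,0.22,0.05,-0.01,-0.01,-0.09],[0.51,0.22,0.06,0,0,-0.08],[0.26,0.33,0.38,0,0,-0.03],[0.26,0.33,0.37,0,0,-0.03],[0.26,0.33,0.38,0,0,-0.03],[0.26,0.33,0.37,0,0,-0.03],[0.25,0.34,0.38,0,0,-0.03],[0.26,0.33,0.37,0,0,-0.03],[0.25,0.33,0.38,0,0,-0.03]],
])

```text
time_s: 17.75
position: [0.4302, 0.2972, 0.1443]
tool_rot: [[-0.338, 0.941, -0.0], [0.941, 0.338, -0.001], [-0.001, -0.001, -1.0]]
ft_force: [-0.3, -0.5, -1.3]
grip_width: 0.0395
```

Request:
jog_arm([
  [[0.25,0.34,0.37,0,0,-0.03],[0,0,0,0,0,0]],
])

```text
time_s: 17.95
position: [0.4393, 0.3112, 0.1284]
tool_rot: [[-0.343, 0.939, -0.003], [0.939, 0.343, -0.002], [-0.001, -0.003, -1.0]]
ft_force: [-0.4, -0.5, -0.6]
grip_width: 0.0396
```

```bash
python3 - <<'E'
from plan import *
st()
im,d=vision.get_image("side");crop(im,130,80,350,280,3,"pics/side9.png")
im,d=vision.get_image("top");crop(im,130,180,350,350,3.3,"pics/top9.png")
rows([(np.array([.439,.312,.012]),Ryaw(110),9),(np.array([.439,.312,.005]),Ryaw(110),3)])
E
```

```text
t 17.95 p [0.4393 0.3112 0.1284] q [22.7 26.4 85.4 -0.  68.5  2.7] F [-0.4 -0.5 -0.6] w 0.0396
[[0.0,0.0,0.33,0.0,0.0,0.0],[0.01,0.0,0.33,0.0,0.0,0.0],[0.0,0.0,0.33,0.0,0.0,0.0],[0.01,0.0,0.33,0.0,0.0,0.0],[0.0,0.0,0.33,0.0,0.0,0.0],[0.01,0.0,0.33,0.0,0.0,0.0],[0.0,0.0,0.32,0.0,0.01,0.0],[0.01,0.01,0.33,0.0,0.0,0.0],[0.0,0.0,0.33,0.0,0.0,0.0],[0.0,0.0,0.06,0.0,0.0,0.0]]
[[0.0,0.0,0.06,0.0,0.0,0.0],[0.0,0.0,0.06,0.0,0.0,0.0]]
end [0.4392 0.3119 0.0049]
```

View pics/side9.png

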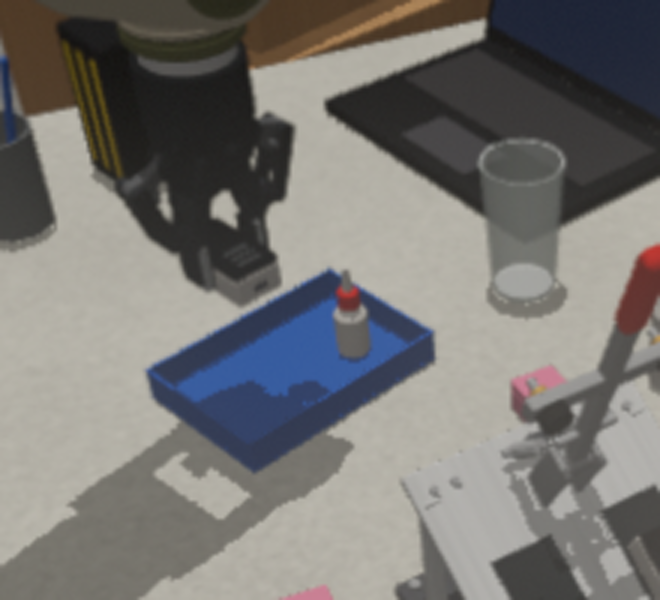

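View pics/top9.png

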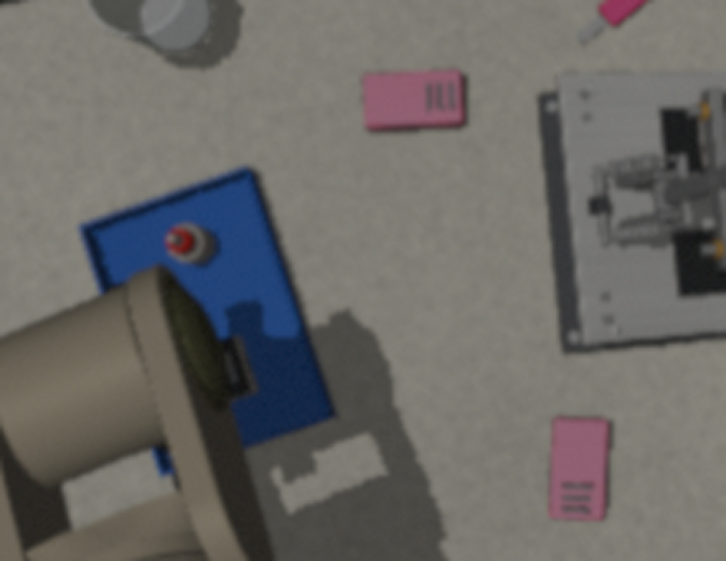

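case_a is held level, cover up, above the empty half of tray_a at top crop (245,365). The bottle is clear at (185,242). Lowering.

Request:
jog_arm([
  [[0,0,0.33,0,0,0],[0.01,0,0.33,0,0,0],[0,0,0.33,0,0,0],[0.01,0,0.33,0,0,0],[0,0,0.33,0,0,0],[0.01,0,0.33,0,0,0],[0,0,0.32,0,0,0],[0,0,0.33,0,0,0],[0,0,0.25,0,0,0],[0,0,0,0,0,0]],
])

```text
time_s: 19.05
position: [0.4394, 0.3111, 0.0154]
tool_rot: [[-0.341, 0.94, 0.0], [0.94, 0.341, -0.001], [-0.001, -0.0, -1.0]]
ft_force: [-0.6, -0.3, -1.2]
grip_width: 0.0398
```

Request:
jog_arm([
  [[0,0,0.05,0,0,0],[0,0,0.05,0,0,0],[0,0,0,0,0,0],[0,0,0,0,0,0]],
])

```text
time_s: 19.45
position: [0.4401, 0.3117, 0.0121]
tool_rot: [[-0.341, 0.94, 0.002], [0.94, 0.341, -0.0], [-0.001, 0.002, -1.0]]
ft_force: [-1.1, 0.4, -2.3]
grip_width: 0.0393
```

Request:
jog_arm([
  [[0,0,0.05,0,0,0],[0,0,0.05,0,0,0],[0,0,0,0,0,0],[0,0,0,0,0,0]],
])

```text
time_s: 19.85
position: [0.44, 0.3117, 0.0077]
tool_rot: [[-0.341, 0.94, 0.002], [0.94, 0.341, -0.0], [-0.001, 0.001, -1.0]]
ft_force: [0.9, -0.2, -0.7]
grip_width: 0.0393
```

Request:
jog_arm([
  [[0,0,0.03,0,0,0],[0,0,0,0,0,0],[0,0,0,0,0,0]],
])

```text
time_s: 20.15
position: [0.44, 0.3116, 0.0066]
tool_rot: [[-0.341, 0.94, 0.002], [0.94, 0.341, -0.0], [-0.001, 0.001, -1.0]]
ft_force: [-1.1, -0.0, -1.8]
grip_width: 0.0392
```

Request:
jog_arm([
  [[0,0,0.03,0,0,0],[0,0,0,0,0,0],[0,0,0,0,0,0]],
])

```text
time_s: 20.45
position: [0.4401, 0.3117, 0.0057]
tool_rot: [[-0.341, 0.94, 0.002], [0.94, 0.341, -0.0], [-0.001, 0.002, -1.0]]
ft_force: [-0.2, -0.9, 4.4]
grip_width: 0.0394
```

Request:
jog_arm([
  [[0,0,0.03,0,0,0],[0,0,0,0,0,0],[0,0,0,0,0,0]],
])

```text
time_s: 20.75
position: [0.4401, 0.3117, 0.0057]
tool_rot: [[-0.341, 0.94, 0.003], [0.94, 0.341, -0.0], [-0.001, 0.003, -1.0]]
ft_force: [-3.9, -2.2, 17.2]
grip_width: 0.0395
```

Contact felt at 17 N. Release and go up.

Request:
jog_arm([
  [[0,0,-0.03,0,0,0],[0,0,0,0,0,0],[0,0,0,0,0,0],[0,0,0,0,0,0]],
], grip=0.2)

```text
time_s: 21.15
position: [0.4399, 0.3116, 0.0051]
tool_rot: [[-0.341, 0.94, 0.001], [0.94, 0.341, -0.001], [-0.001, 0.001, -1.0]]
ft_force: [-0.7, -0.4, 0.2]
grip_width: 0.0512
```

Request:
jog_arm([
  [[0,0,-0.2,0,0,0],[0,0,-0.4,0,0,0],[0,0,-0.5,0,0,0],[0,0,-0.6,0,0,0],[0,0,-0.7,0,0,0],[0,0,-0.7,0,0,0],[0,0,-0.7,0,0,0],[0,0,-0.7,0,0,0],[0,0,-0.7,0,0,0],[0,0,-0.7,0,0,0]],
])

```text
time_s: 22.15
position: [0.4392, 0.3116, 0.2431]
tool_rot: [[-0.341, 0.94, 0.002], [0.94, 0.341, -0.0], [-0.001, 0.002, -1.0]]
ft_force: [0.1, -0.3, 0.3]
grip_width: 0.0511
```

```bash
python3 - <<'E'
from plan import *
st()
im,d=vision.get_image("side");crop(im,130,80,350,280,3,"pics/side10.png")
A=np.array;R=Rtool(30);u=j2w([-.0248,-.042,.059]);t=u-R[:,2]*.002;a=t-R[:,2]*.15
print("t",t,"a",a,w2j(a))
rows([(A([.36,.10,.30]),Ryaw(100),9),(A([.38,-.14,.32]),Rtool(10),9),(A([.50,-.22,.30]),R,7),(a,R,7)])
E
```

```text
t 22.15 p [0.4392 0.3116 0.2431] q [22.8 20.1 75.  -0.1 84.8  2.8] F [ 0.1 -0.3  0.3] w 0.0511
t [ 0.61161415 -0.05045752  0.06073205] a [ 0.61997432 -0.12499011  0.19063586] [-0.1008     -0.042       0.19063586]
[[-0.48,-0.41,-0.15,0.01,0.0,0.13],[-0.48,-0.4,-0.15,0.0,0.0,0.13],[-0.5,-0.39,-0.14,0.01,0.0,0.13],[-0.5,-0.39,-0.15,0.01,0.0,0.13],[-0.51,-0.37,-0.15,0.01,0.0,0.12],[-0.51,-0.36,-0.15,0.0,0.0,0.13],[-0.52,-0.35,-0.14,0.01,0.0,0.13],[-0.53,-0.35,-0.15,0.01,0.0,0.13],[-0.54,-0.33,-0.14,0.0,0.0,0.13],[-0.66,-0.06,-0.06,0.0,0.13,0.05]]
[[-0.67,-0.06,-0.07,0.0,0.13,0.04],[-0.66,-0.05,-0.08,-0.01,0.13,0.05],[-0.67,-0.05,-0.09,0.0,0.13,0.04],[-0.66,-0.04,-0.11,-0.01,0.12,0.05],[-0.66,-0.04,-0.12,0.0,0.13,0.05],[-0.65,-0.03,-0.13,0.0,0.13,0.04],[-0.66,-0.03,-0.15,-0.01,0.13,0.05],[-0.65,-0.02,-0.16,0.0,0.13,0.05],[-0.34,0.39,0.02,0.0,0.33,0.0],[-0.34,0.4,-0.01,0.0,0.34,0.0]]
[[-0.34,0.39,-0.02,0.0,0.33,0.0],[-0.33,0.39,-0.04,0.0,0.33,0.0],[-0.34,0.4,-0.05,0.0,0.33,0.0],[-0.33,0.39,-0.07,0.0,0.34,0.0],[-0.33,0.4,-0.09,0.0,0.33,0.0],[0.06,0.46,0.48,0.0,0.0,0.0],[0.05,0.46,0.48,0.0,0.0,0.0],[0.06,0.47,0.49,0.0,0.0,0.0],[0.05,0.46,0.48,0.0,0.0,0.0],[0.06,0.46,0.48,0.0,0.0,0.0]]
[[0.06,0.47,0.49,0.0,0.0,0.0],[0.05,0.46,0.48,0.0,0.0,0.0]]
end [ 0.6199 -0.125   0.1906]
```

View pics/side10.png

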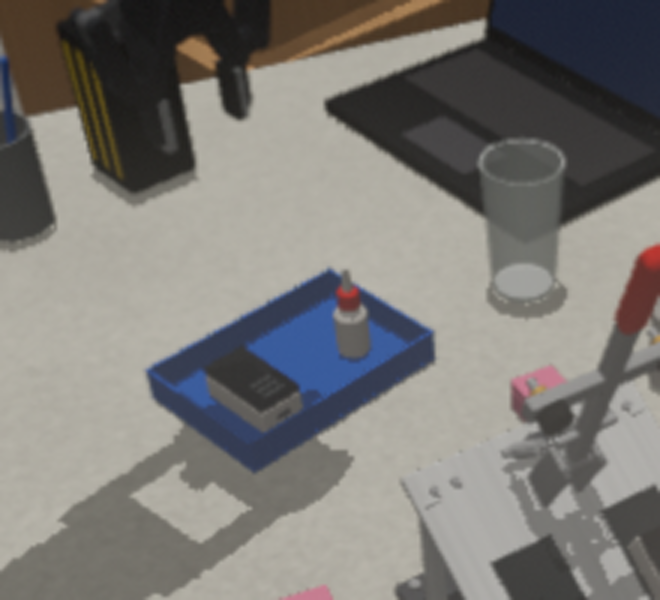

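case_a sits flat in tray_a, cover up, at crop (250,388); the bottle is still standing. Now back round the front for case_b.

Request:
jog_arm([
  [[-0.48,-0.41,-0.15,0.01,0,0.13],[-0.48,-0.4,-0.15,0,0,0.13],[-0.5,-0.39,-0.14,0.01,0,0.13],[-0.5,-0.39,-0.15,0.01,0,0.13],[-0.51,-0.37,-0.15,0.01,0,0.12],[-0.51,-0.36,-0.15,0,0,0.13],[-0.52,-0.35,-0.14,0.01,0,0.13],[-0.53,-0.35,-0.15,0.01,0,0.13],[-0.54,-0.33,-0.14,0,0,0.13],[-0.66,-0.06,-0.06,0,0.13,0.05]],
], grip=0.41)

```text
time_s: 23.2
position: [0.3604, 0.0728, 0.2981]
tool_rot: [[-0.167, 0.986, -0.009], [0.986, 0.167, 0.017], [0.018, -0.006, -1.0]]
ft_force: [1.1, 0.5, 0.1]
grip_width: 0.0606
```

Request:
jog_arm([
  [[-0.67,-0.06,-0.07,0,0.13,0.04],[-0.66,-0.05,-0.08,-0.01,0.13,0.05],[-0.67,-0.05,-0.09,0,0.13,0.04],[-0.66,-0.04,-0.11,-0.01,0.12,0.05],[-0.66,-0.04,-0.12,0,0.13,0.05],[-0.65,-0.03,-0.13,0,0.13,0.04],[-0.66,-0.03,-0.15,-0.01,0.13,0.05],[-0.65,-0.02,-0.16,0,0.13,0.05],[-0.34,0.39,0.02,0,0.33,0],[-0.34,0.4,-0.01,0,0.34,0]],
])

```text
time_s: 24.2
position: [0.414, -0.1639, 0.3101]
tool_rot: [[-0.104, 0.994, -0.037], [0.957, 0.11, 0.268], [0.27, -0.007, -0.963]]
ft_force: [-0.1, 0.0, 0.5]
grip_width: 0.06
```

Request:
jog_arm([
  [[-0.34,0.39,-0.02,0,0.33,0],[-0.33,0.39,-0.04,0,0.33,0],[-0.34,0.4,-0.05,0,0.33,0],[-0.33,0.39,-0.07,0,0.34,0],[-0.33,0.4,-0.09,0,0.33,0],[0,0,0,0,0,0]],
])

```text
time_s: 24.8
position: [0.5003, -0.2219, 0.2927]
tool_rot: [[-0.09, 0.994, -0.064], [0.861, 0.11, 0.497], [0.501, -0.01, -0.865]]
ft_force: [-0.4, 1.1, -0.3]
grip_width: 0.0601
```

```bash
python3 - <<'E'
from plan import *
st()
R=Rtool(30);u=j2w([-.0248,-.042,.059]);t=u-R[:,2]*.002;a=t-R[:,2]*.15
rows([(a,R,7)])
E
python3 clr.py "[.1199,.095,-.11]"
```

```text
t 24.8 p [ 0.5003 -0.2219  0.2927] q [-45.   28.6  58.6  19.9 116.  -46. ] F [-0.4  1.1 -0.3] w 0.0601
[[0.08,0.47,0.46,-0.01,0.0,-0.01],[0.07,0.46,0.46,-0.01,0.0,0.0],[0.08,0.47,0.46,0.0,0.0,-0.01],[0.07,0.46,0.46,-0.01,0.0,0.0],[0.08,0.47,0.47,-0.01,-0.01,-0.01],[0.08,0.46,0.46,-0.01,0.0,-0.01],[0.07,0.47,0.46,0.0,0.0,0.0]]
end [ 0.6201 -0.1251  0.1908]
side 87677 min [0.102 0.103 0.103 0.104 0.104] [ 0.491 -0.249  0.487] [ 0.571 -0.068  0.339] now 0.204
top 38325 min [0.079 0.079 0.08  0.08  0.08 ] [ 0.475 -0.216  0.503] [ 0.571 -0.068  0.339] now 0.152
```

Request:
jog_arm([
  [[0.08,0.47,0.46,-0.01,0,-0.01],[0.07,0.46,0.46,-0.01,0,0],[0.08,0.47,0.46,0,0,-0.01],[0.07,0.46,0.46,-0.01,0,0],[0.08,0.47,0.47,-0.01,-0.01,-0.01],[0.08,0.46,0.46,-0.01,0,-0.01],[0.07,0.47,0.46,0,0,0],[0,0,0,0,0,0]],
])

```text
time_s: 25.7
position: [0.6194, -0.1211, 0.1918]
tool_rot: [[-0.1, 0.993, -0.058], [0.862, 0.115, 0.494], [0.498, -0.0, -0.867]]
ft_force: [-1.3, -0.2, -1.4]
grip_width: 0.06
```

```bash
python3 - <<'E'
from plan import *
st()
R=Rtool(30);u=j2w([-.0248,-.042,.059]);t=u-R[:,2]*.0015
rows([(t,R,10)])
p,_,_=cur();print((t-p).tolist())
im,d=vision.get_image("top");crop(im,250,130,470,300,3.4,"pics/top11.png")
im,d=vision.get_image("side");crop(im,200,60,500,350,2,"pics/side11.png")
E
python3 clr.py "[-.004,.037,-.065]"
python3 clr.py "[-.008,.074,-.13]"
```

```text
t 25.7 p [ 0.6194 -0.1211  0.1918] q [-31.3  38.2  57.5  23.7 102.7 -36.5] F [-1.3 -0.2 -1.4] w 0.06
[[-0.01,0.0,0.37,0.0,0.0,0.0],[-0.01,0.0,0.38,0.0,0.0,0.0],[-0.01,0.0,0.37,0.0,0.01,0.01],[-0.01,0.0,0.38,-0.01,0.0,0.0],[-0.01,0.0,0.37,0.0,0.0,0.0],[-0.01,0.01,0.37,0.0,0.0,0.0],[-0.01,0.0,0.38,0.0,0.0,0.01],[0.0,0.0,0.37,0.0,0.0,0.0],[-0.01,0.0,0.38,0.0,0.01,0.0],[-0.01,0.0,0.37,0.0,0.0,0.0]]
end [ 0.6117 -0.05    0.0604]
[-0.007855959204640883, 0.07091912921977486, -0.13152572503730536]
side 57762 min [0.065 0.066 0.066 0.066 0.066] [ 0.599 -0.166  0.404] [ 0.571 -0.068  0.339] now 0.099
top 33470 min [0.033 0.034 0.034 0.034 0.034] [ 0.574 -0.135  0.418] [ 0.571 -0.068  0.339] now 0.099
side 57889 min [0.031 0.031 0.031 0.032 0.032] [ 0.56  -0.159  0.486] [ 0.571 -0.068  0.339] now 0.098
top 33497 min [0.01  0.011 0.011 0.011 0.011] [ 0.574 -0.134  0.421] [ 0.569 -0.051  0.293] now 0.098
```

View pics/top11.png

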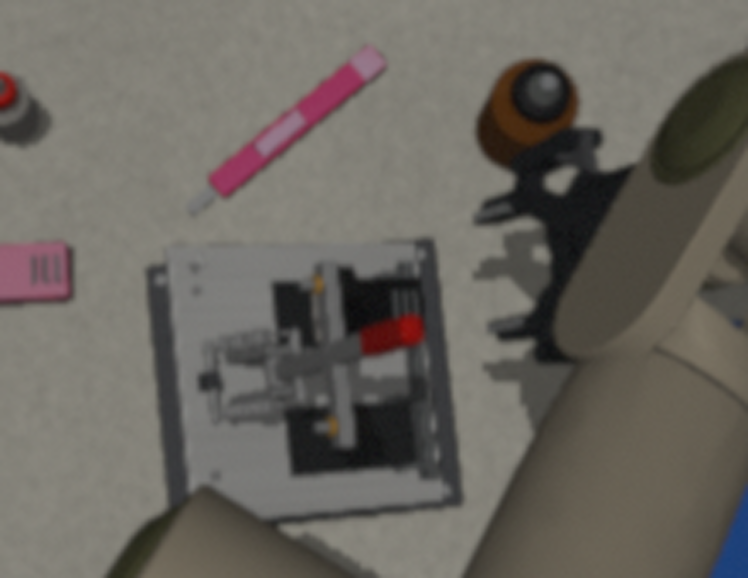

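View pics/side11.png

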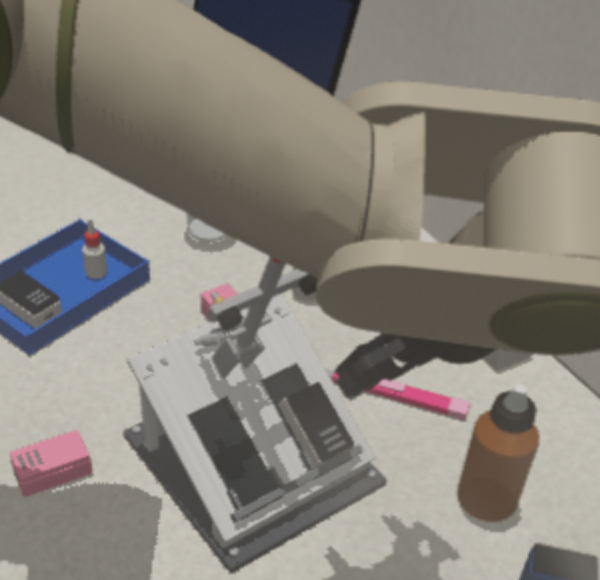

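At square-on full descent, the forearm's predicted clearance to the open handle is only about 10 mm from the axis, which means contact. This shift estimate was accurate for case_a. Instead I'll reach case_b 15° flatter (45° tilt), which moves the wrist away from the arm, and check clearances again, including to the oil bottle.

```bash
cat >> plan.py <<'E'
SB=.008;HB=.0055
def tB(h=HB): return j2w([-.0248+.866*SB-.5*h,-.042,.059+.5*SB+.866*h])
E
python3 - <<'E'
from plan import *
R=Rtool(45);t=tB();a=t-R[:,2]*.14;print(t,a,w2j(a))
rows([(a,R,6)])
im,d=vision.get_image("top");X=cloud("top",d)[130:190,380:430].reshape(-1,3);X=X[(X[:,2]>.1)&(X[:,2]<.18)];print("oil",np.median(X,0),X[:,2].max())
E
```

```text
[ 0.61103696 -0.04531179  0.067763  ] [ 0.62207183 -0.14368979  0.16675795] [-0.11961695 -0.042       0.16675795]
[[-0.13,0.0,0.06,0.0,0.3,0.0],[-0.13,0.01,0.05,0.0,0.29,0.0],[-0.13,0.0,0.05,0.01,0.3,0.01],[-0.13,0.0,0.04,0.0,0.29,0.0],[-0.13,0.01,0.03,0.0,0.3,0.0],[-0.14,0.0,0.03,0.0,0.3,0.0]]
end [ 0.6221 -0.1436  0.1668]
oil [ 0.74314359 -0.16292661  0.12593957] 0.16047375405521544
```

Request:
jog_arm([
  [[-0.13,0,0.06,0,0.3,0],[-0.13,0.01,0.05,0,0.29,0],[-0.13,0,0.05,0.01,0.3,0.01],[-0.13,0,0.04,0,0.29,0],[-0.13,0.01,0.03,0,0.3,0],[-0.14,0,0.03,0,0.3,0],[0,0,0,0,0,0],[0,0,0,0,0,0]],
])

```text
time_s: 26.85
position: [0.6224, -0.1431, 0.1653]
tool_rot: [[-0.078, 0.994, -0.08], [0.701, 0.112, 0.704], [0.708, -0.001, -0.706]]
ft_force: [0.4, -0.3, -0.1]
grip_width: 0.0605
```

```bash
cat > clr2.py <<'E'
from plan import *
from scipy.spatial import cKDTree
a=np.radians(70);dv=np.array([-np.cos(a),0,np.sin(a)])
S={"arm":[j2w(H+dv*r) for r in np.linspace(.03,.207,40)],"bar":[j2w(H+dv*.094+[0,y,0]) for y in np.linspace(-.055,.055,20)],"oil":[[.737,-.16,z] for z in np.linspace(0,.16,17)],"gadget":[[.70,-.30,z] for z in np.linspace(0,.084,9)]}
def scan(shifts):
    X=[]
    for n in("side","top"):
        im,dd=vision.get_image(n);Y=cloud(n,dd).reshape(-1,3);Y=Y[(Y[:,2]>.11)&(Y[:,0]>.2)&(Y[:,0]<.9)&(abs(Y[:,1])<.5)&(Y[:,2]<.8)]
        for s in S.values(): Y=Y[cKDTree(s).query(Y)[0]>.034]
        Y=Y[~((w2j(Y)[:,0]>-.09)&(abs(w2j(Y)[:,1])<.1)&(Y[:,2]<.25)&(w2j(Y)[:,0]<.11))]
        X.append(Y)
    X=np.vstack(X)
    for sh in shifts:
        print(np.round(sh,3),{k:(round(float(cKDTree(s).query(X+sh)[0].min()),3),X[cKDTree(s).query(X+sh)[0].argmin()].round(2).tolist()) for k,s in S.items()})
if __name__=="__main__":
    st();p,R,_=cur();t=tB();scan([(t-p)*f for f in(0,.5,1)])
    Rt=Rtool(45);rows([(t,Rt,9)])
E
python3 clr2.py
```

```text
t 26.85 p [ 0.6224 -0.1431  0.1653] q [-36.2  45.3  54.3  33.9 110.8 -39.1] F [ 0.4 -0.3 -0.1] w 0.0605
[-0.  0. -0.] {'arm': (0.13, [0.59, -0.15, 0.18]), 'bar': (0.13, [0.65, -0.14, 0.18]), 'oil': (0.072, [0.69, -0.17, 0.21]), 'gadget': (0.16, [0.66, -0.2, 0.2])}
[-0.006  0.049 -0.049] {'arm': (0.078, [0.54, -0.18, 0.4]), 'bar': (0.117, [0.57, -0.18, 0.22]), 'oil': (0.053, [0.7, -0.22, 0.24]), 'gadget': (0.165, [0.69, -0.22, 0.24])}
[-0.011  0.098 -0.098] {'arm': (0.048, [0.57, -0.2, 0.39]), 'bar': (0.085, [0.6, -0.2, 0.37]), 'oil': (0.062, [0.7, -0.22, 0.24]), 'gadget': (0.146, [0.64, -0.39, 0.31])}
[[0.0,0.0,0.39,0.0,0.0,0.0],[0.0,0.0,0.38,0.0,0.0,0.0],[0.0,0.0,0.39,0.0,0.0,0.0],[0.0,-0.01,0.38,0.0,0.0,0.0],[0.0,0.0,0.39,0.0,0.0,0.0],[-0.01,0.0,0.38,0.0,0.0,0.0],[0.0,0.0,0.39,0.0,0.0,0.0],[0.0,0.0,0.39,0.0,0.0,0.0],[0.0,0.0,0.38,-0.01,-0.01,0.0]]
end [ 0.6111 -0.0454  0.0678]
```

Request:
jog_arm([
  [[0,0,0.39,0,0,0],[0,0,0.38,0,0,0],[0,0,0.39,0,0,0],[0,0,0.38,0,0,0],[0,0,0.39,0,0,0],[0,0,0,0,0,0]],
])

```text
time_s: 27.55
position: [0.6157, -0.0869, 0.1108]
tool_rot: [[-0.079, 0.993, -0.082], [0.701, 0.114, 0.704], [0.709, -0.002, -0.705]]
ft_force: [0.6, -0.3, 1.6]
grip_width: 0.0601
```

```bash
python3 clr2.py; python3 - <<'E'
from plan import *
im,d=vision.get_image("top");crop(im,250,130,470,300,3.4,"pics/top12.png")
E
```

```text
t 27.55 p [ 0.6157 -0.0869  0.1108] q [-32.6  45.6  63.7  34.  101.  -41.7] F [ 0.6 -0.3  1.6] w 0.0601
[-0.  0. -0.] {'arm': (0.085, [0.58, -0.15, 0.34]), 'bar': (0.115, [0.57, -0.12, 0.17]), 'oil': (0.05, [0.69, -0.17, 0.18]), 'gadget': (0.165, [0.69, -0.17, 0.18])}
[-0.002  0.021 -0.021] {'arm': (0.066, [0.57, -0.15, 0.35]), 'bar': (0.11, [0.6, -0.13, 0.18]), 'oil': (0.05, [0.69, -0.17, 0.18]), 'gadget': (0.158, [0.64, -0.33, 0.25])}
[-0.005  0.042 -0.043] {'arm': (0.052, [0.57, -0.16, 0.36]), 'bar': (0.099, [0.63, -0.15, 0.23]), 'oil': (0.062, [0.69, -0.17, 0.18]), 'gadget': (0.141, [0.64, -0.33, 0.25])}
[[0.0,0.0,0.17,0.0,0.0,0.0],[0.0,0.0,0.17,0.0,0.0,0.0],[0.0,0.0,0.18,0.0,0.0,0.0],[-0.01,-0.01,0.17,0.0,0.0,0.0],[0.0,0.0,0.17,0.0,0.0,0.0],[0.0,0.0,0.17,0.0,0.0,0.0],[0.0,0.0,0.18,0.0,0.0,0.01],[0.0,0.0,0.17,0.0,0.0,0.0],[0.0,0.0,0.17,-0.01,-0.01,0.0]]
end [ 0.6112 -0.0453  0.0679]
```

View pics/top12.png

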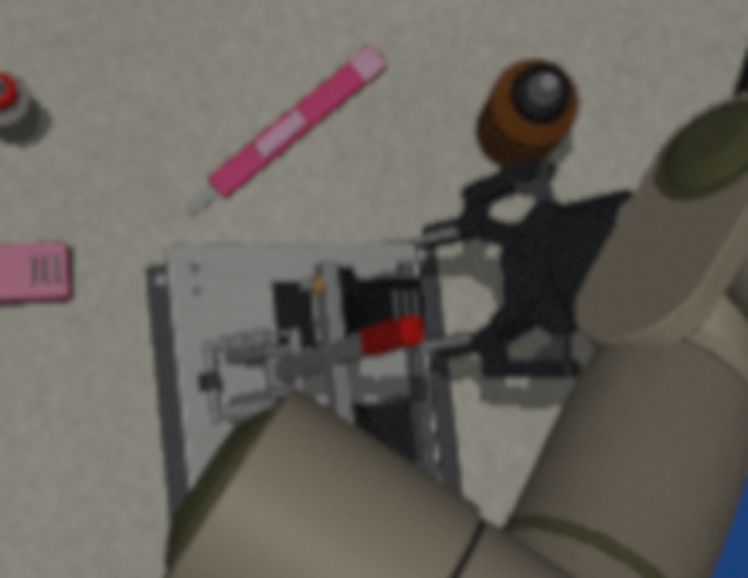

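The gripper linkage passes about 20 mm from the oil bottle, crop (515,175) against (535,110), without contact. The arm is clear too. Continuing.

Request:
jog_arm([
  [[0,0,0.25,0,0,0],[0,0,0.25,0,0,0],[0,0,0.25,0,0,0],[0,0,0.25,0,0,0],[0,0,0.25,0,0,0],[0,0,0.2,0,0,0],[0,0,0.1,0,0,0],[0,0,0,0,0,0],[0,0,0,0,0,0]],
])

```text
time_s: 28.6
position: [0.6114, -0.0452, 0.0675]
tool_rot: [[-0.079, 0.994, -0.08], [0.702, 0.112, 0.704], [0.708, -0.0, -0.706]]
ft_force: [0.4, -0.0, 0.5]
grip_width: 0.0601
```

```bash
python3 clr2.py; python3 - <<'E'
from plan import *
p,R,o=cur();v=w2j(p)-[-.0248,-.042,.059];print("h",v@[-.5,0,.866],"s",v@[.866,0,.5],"y",v[1])
im,d=vision.get_image("side");crop(im,200,60,500,350,2,"pics/side12.png")
E
```

```text
t 28.6 p [ 0.6114 -0.0452  0.0675] q [-29.8  46.9  69.4  34.9  93.6 -43.5] F [ 0.4 -0.   0.5] w 0.0601
[-0. -0.  0.] {'arm': (0.053, [0.57, -0.12, 0.32]), 'bar': (0.099, [0.62, -0.12, 0.2]), 'oil': (0.034, [0.77, -0.16, 0.11]), 'gadget': (0.138, [0.63, -0.28, 0.2])}
[-0. -0.  0.] {'arm': (0.053, [0.57, -0.12, 0.32]), 'bar': (0.099, [0.62, -0.12, 0.2]), 'oil': (0.034, [0.77, -0.16, 0.11]), 'gadget': (0.138, [0.63, -0.28, 0.2])}
[-0. -0.  0.] {'arm': (0.053, [0.57, -0.12, 0.32]), 'bar': (0.099, [0.62, -0.12, 0.2]), 'oil': (0.034, [0.77, -0.16, 0.11]), 'gadget': (0.138, [0.63, -0.28, 0.2])}
[[0.0,0.0,0.0,0.0,0.0,0.0],[0.0,0.0,0.0,0.0,0.0,0.0],[0.0,0.0,0.0,0.0,0.0,0.0],[0.0,0.0,0.0,0.0,0.0,0.0],[0.0,-0.01,0.0,0.0,0.0,0.0],[0.0,0.0,0.0,0.0,-0.01,0.0],[0.0,0.0,0.0,0.0,0.0,0.0],[0.0,0.0,0.0,0.0,0.0,0.0],[0.0,0.0,0.0,0.0,0.0,0.0]]
end [ 0.6111 -0.0454  0.0676]
h 0.005414763090693105 s 0.007879864140681578 y -0.00043546240741058895
```

View pics/side12.png

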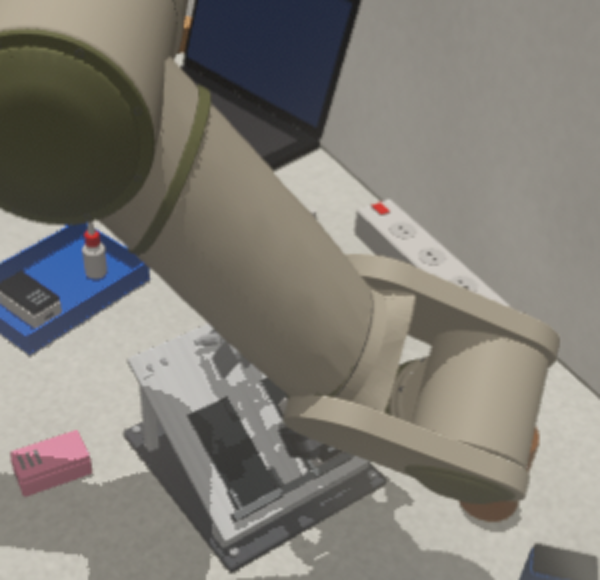

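Request:
jog_arm([
  [[0,0,0,0,0,0],[0,0,0,0,0,0],[0,0,0,0,0,0],[0,0,0,0,0,0],[0,0,0,0,0,0],[0,0,0,0,0,0]],
], grip=-1, squeeze=40)

```text
time_s: 29.35
position: [0.6114, -0.0453, 0.0676]
tool_rot: [[-0.079, 0.994, -0.079], [0.702, 0.112, 0.703], [0.708, -0.0, -0.706]]
ft_force: [-0.3, -4.4, 4.2]
grip_width: 0.0393
```

Request:
jog_arm([
  [[0.03,0,-0.12,0,0,0],[0.05,0,-0.19,0,0,0],[0.05,0,-0.19,0,0,0],[0,0,0,0,0,0]],
])

```text
time_s: 29.75
position: [0.6129, -0.0561, 0.0862]
tool_rot: [[-0.079, 0.994, -0.078], [0.702, 0.112, 0.703], [0.707, 0.001, -0.707]]
ft_force: [0.5, -0.3, -0.1]
grip_width: 0.0392
```

Request:
jog_arm([
  [[0,0,-0.25,0,0,0],[0,0,-0.4,0,0,0],[0,0,-0.4,0,0,0],[0,0,-0.4,0,0,0],[0,0,-0.4,0,0,0],[0,0,-0.4,0,0,0],[0,0,-0.4,0,0,0],[0,0,-0.2,0,0,0]],
])

```text
time_s: 30.55
position: [0.6217, -0.1369, 0.1666]
tool_rot: [[-0.079, 0.994, -0.079], [0.702, 0.111, 0.703], [0.708, 0.0, -0.707]]
ft_force: [-0.1, 0.4, -0.3]
grip_width: 0.0394
```

```bash
cat >> plan.py <<'E'
RB=Ryaw(85.2)@Ro.from_rotvec([0,np.radians(15),0]).as_matrix()
CB=np.array([.472,-.316]);TB=np.r_[CB+.0079*np.array([np.cos(np.radians(85.2)),np.sin(np.radians(85.2))]),.003+.0054]
E
python3 - <<'E'
from plan import *
st();print(TB)
A=np.array
rows([(A([.56,-.22,.25]),Rtool(35),5),(TB+[0,0,.13],RB,8)])
im,d=vision.get_image("side");crop(im,200,60,500,350,2,"pics/side13.png")
E
```

```text
t 30.55 p [ 0.6217 -0.1369  0.1666] q [-35.8  44.9  55.1  34.  110.2 -38.9] F [-0.1  0.4 -0.3] w 0.0394
[ 0.47266105 -0.30812771  0.0084    ]
[[0.03,-0.35,-0.56,0.0,-0.23,0.0],[0.01,-0.36,-0.57,0.0,-0.24,0.0],[-0.02,-0.35,-0.56,0.0,-0.23,0.0],[-0.03,-0.35,-0.56,0.0,-0.23,0.0],[-0.05,-0.35,-0.56,0.0,-0.24,0.0],[-0.4,-0.31,0.14,-0.07,-0.29,0.15],[-0.4,-0.29,0.16,-0.07,-0.29,0.15],[-0.4,-0.29,0.18,-0.07,-0.29,0.14],[-0.39,-0.28,0.19,-0.07,-0.29,0.15],[-0.4,-0.27,0.2,-0.06,-0.29,0.15]]
[[-0.39,-0.27,0.22,-0.07,-0.29,0.15],[-0.39,-0.26,0.23,-0.07,-0.29,0.15],[-0.38,-0.26,0.25,-0.07,-0.29,0.15]]
end [ 0.4725 -0.3081  0.1383]
```

View pics/side13.png

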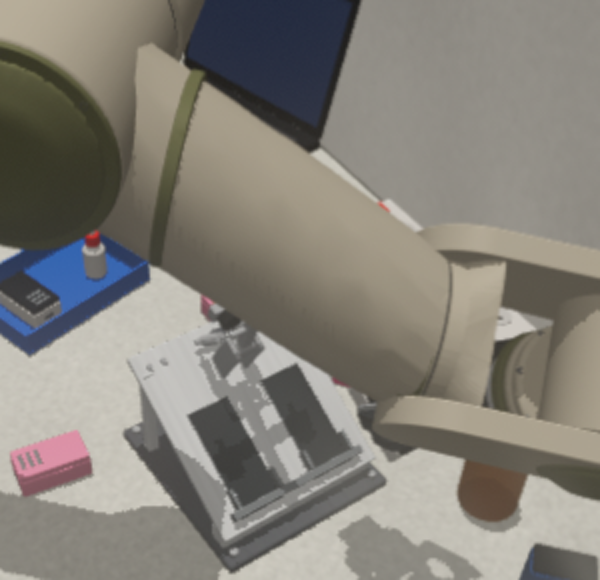

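Both nests are empty now, at crop (235,455) and (310,415), and case_b is in the gripper. On to tray_b.

Request:
jog_arm([
  [[0.03,-0.35,-0.56,0,-0.23,0],[0.01,-0.36,-0.57,0,-0.24,0],[-0.02,-0.35,-0.56,0,-0.23,0],[-0.03,-0.35,-0.56,0,-0.23,0],[-0.05,-0.35,-0.56,0,-0.24,0],[-0.4,-0.31,0.14,-0.07,-0.29,0.15],[-0.4,-0.29,0.16,-0.07,-0.29,0.15],[-0.4,-0.29,0.18,-0.07,-0.29,0.14],[-0.39,-0.28,0.19,-0.07,-0.29,0.15],[-0.4,-0.27,0.2,-0.06,-0.29,0.15]],
])

```text
time_s: 31.6
position: [0.5048, -0.274, 0.1785]
tool_rot: [[0.013, 1.0, -0.006], [0.924, -0.01, 0.382], [0.382, -0.01, -0.924]]
ft_force: [0.3, 0.4, -0.9]
grip_width: 0.0396
```

Request:
jog_arm([
  [[-0.39,-0.27,0.22,-0.07,-0.29,0.15],[-0.39,-0.26,0.23,-0.07,-0.29,0.15],[-0.38,-0.26,0.25,-0.07,-0.29,0.15],[0,0,0,0,0,0],[0,0,0,0,0,0]],
])

```text
time_s: 32.1
position: [0.4727, -0.3065, 0.1376]
tool_rot: [[0.08, 0.997, 0.02], [0.962, -0.083, 0.26], [0.261, -0.002, -0.965]]
ft_force: [-0.2, -1.1, -0.5]
grip_width: 0.0393
```

```bash
python3 - <<'E'
from plan import *
st()
p,R,o=cur();print(Ro.from_matrix(R.T@RB).as_rotvec(degrees=True))
im,d=vision.get_image("side");crop(im,280,280,520,480,3,"pics/side14.png")
im,d=vision.get_image("top");crop(im,380,190,560,340,4,"pics/top14.png")
rows([(TB+[0,0,.012],RB,9)])
E
```

```text
t 32.1 p [ 0.4727 -0.3065  0.1376] q [-49.9  31.6  75.4  10.6  84.  -47.3] F [-0.2 -1.1 -0.5] w 0.0393
[-0.09841738 -0.11088682  0.02827723]
[[-0.09,0.0,0.31,0.0,0.0,0.0],[-0.09,0.0,0.32,0.0,0.0,0.0],[-0.09,0.0,0.31,0.0,0.0,0.0],[-0.08,0.0,0.32,0.0,0.0,0.0],[-0.09,0.0,0.31,0.0,0.0,0.0],[-0.09,0.0,0.32,0.0,0.0,0.0],[-0.09,-0.01,0.31,-0.01,0.0,0.01],[-0.09,0.0,0.31,0.0,0.0,0.0],[-0.09,0.0,0.32,0.0,0.0,0.0]]
end [ 0.4726 -0.3082  0.0203]
```

View pics/side14.png

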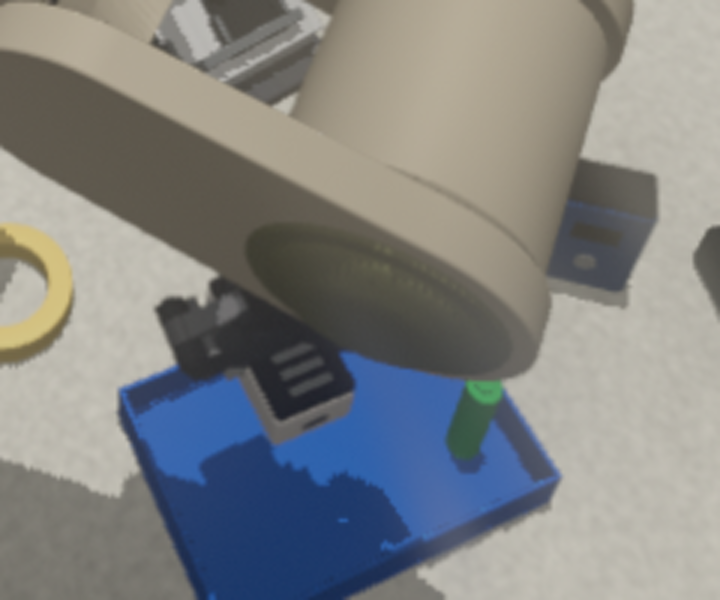

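View pics/top14.png

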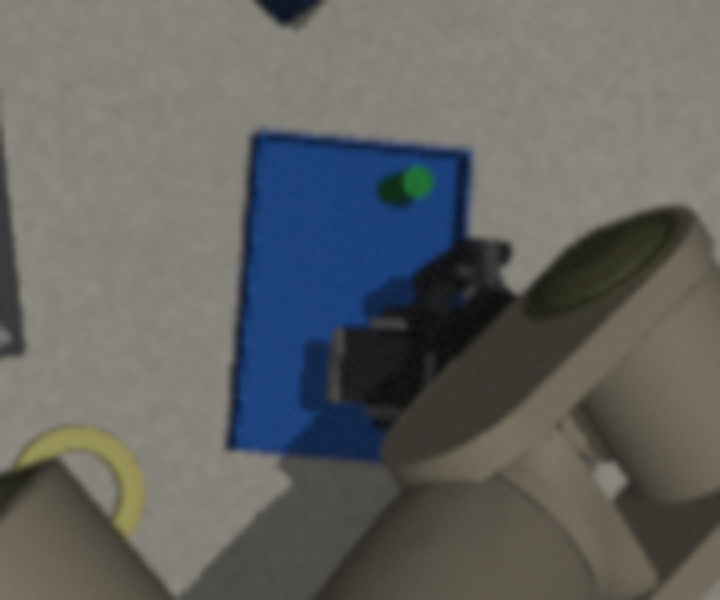

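case_b is level, cover up, over the empty half of tray_b. The cell at top crop (418,182) is well clear. Lowering.

Request:
jog_arm([
  [[-0.09,0,0.31,0,0,0],[-0.09,0,0.32,0,0,0],[-0.09,0,0.31,0,0,0],[-0.08,0,0.32,0,0,0],[-0.09,0,0.31,0,0,0],[-0.09,0,0.32,0,0,0],[-0.09,0,0.31,0,0,0],[-0.09,0,0.31,0,0,0],[-0.06,0,0.25,0,0,0],[0,0,0,0,0,0]],
])

```text
time_s: 33.2
position: [0.4717, -0.3076, 0.0212]
tool_rot: [[0.081, 0.997, 0.019], [0.962, -0.083, 0.26], [0.261, -0.003, -0.965]]
ft_force: [0.1, 0.5, -0.5]
grip_width: 0.0392
```

Request:
jog_arm([
  [[-0.02,0,0.08,0,0,0],[-0.02,0,0.07,0,0,0],[0,0,0,0,0,0],[0,0,0,0,0,0]],
])

```text
time_s: 33.6
position: [0.4723, -0.3082, 0.0167]
tool_rot: [[0.081, 0.997, 0.02], [0.963, -0.083, 0.258], [0.259, -0.001, -0.966]]
ft_force: [0.1, 0.4, -0.6]
grip_width: 0.0391
```

```bash
python3 - <<'E'
from plan import *
st();p,R,o=cur();print(TB-p,Ro.from_matrix(R.T@RB).as_rotvec(degrees=True))
E
```

```text
t 33.6 p [ 0.4723 -0.3082  0.0167] q [-50.1  40.2  82.3  11.2  68.7 -50.4] F [ 0.1  0.4 -0.6] w 0.0391
[ 4.00201066e-04  4.09694087e-05 -8.33815881e-03] [-0.07093724 -0.00655838  0.00164953]
```

Request:
jog_arm([
  [[-0.02,0,0.07,0,0,0],[-0.02,0,0.08,0,0,0],[0,0,0,0,0,0],[0,0,0,0,0,0]],
])

```text
time_s: 34.0
position: [0.4721, -0.308, 0.0102]
tool_rot: [[0.081, 0.997, 0.02], [0.962, -0.083, 0.259], [0.259, -0.002, -0.966]]
ft_force: [-0.5, -0.2, -0.8]
grip_width: 0.0394
```

Request:
jog_arm([
  [[-0.01,0,0.03,0,0,0],[0,0,0,0,0,0],[0,0,0,0,0,0]],
])

```text
time_s: 34.3
position: [0.4723, -0.3083, 0.0093]
tool_rot: [[0.081, 0.997, 0.02], [0.962, -0.083, 0.258], [0.259, -0.001, -0.966]]
ft_force: [-1.0, -0.7, 3.0]
grip_width: 0.0391
```

Request:
jog_arm([
  [[-0.01,0,0.02,0,0,0],[0,0,0,0,0,0],[0,0,0,0,0,0]],
])

```text
time_s: 34.6
position: [0.4723, -0.3083, 0.0093]
tool_rot: [[0.081, 0.997, 0.021], [0.962, -0.083, 0.258], [0.259, -0.001, -0.966]]
ft_force: [-2.2, 1.3, 12.3]
grip_width: 0.0396
```

Contact at 12 N. Release and retreat straight along the tool, then up.

Request:
jog_arm([
  [[0,0,-0.02,0,0,0],[0,0,0,0,0,0],[0,0,0,0,0,0],[0,0,0,0,0,0],[0,0,0,0,0,0]],
], grip=0.25)

```text
time_s: 35.1
position: [0.4721, -0.3085, 0.0087]
tool_rot: [[0.081, 0.997, 0.02], [0.962, -0.083, 0.259], [0.259, -0.002, -0.966]]
ft_force: [0.4, 0.3, -0.6]
grip_width: 0.0533
```

Request:
jog_arm([
  [[0.05,0,-0.2,0,0,0],[0.1,0,-0.4,0,0,0],[0.1,0,-0.4,0,0,0],[0.15,0,-0.6,0,0,0],[0.15,0,-0.6,0,0,0],[0.15,0,-0.6,0,0,0],[0.15,0,-0.6,0,0,0],[0.15,0,-0.6,0,0,0],[0,0,-0.5,0,0,0],[0,0,-0.4,0,0,0]],
])

```text
time_s: 36.1
position: [0.4714, -0.3208, 0.2106]
tool_rot: [[0.08, 0.997, 0.021], [0.963, -0.083, 0.257], [0.258, -0.0, -0.966]]
ft_force: [0.2, -0.4, -0.1]
grip_width: 0.0535
```

```bash
python3 - <<'E'
from plan import *
st()
im,d=vision.get_image("side");cv2.imwrite("pics/side15.png",im[:,:,::-1]);np.save("side15d.npy",d)
crop(im,280,330,500,480,3.4,"pics/side15c.png")
X=cloud("side",d)
hsv=cv2.cvtColor(im,cv2.COLOR_RGB2HSV)
for nm,c in(("a",(.439,.312)),("b",(.472,-.316))):
    m=(abs(X[...,0]-c[0])<.06)&(abs(X[...,1]-c[1])<.06)&(X[...,2]>.031)&(X[...,2]<.045)
    P=X[m];
    if len(P): 
        c0=P.mean(0);nv=np.linalg.svd(P-c0,full_matrices=False)[2][2];print(nm,len(P),c0.round(3),"z",np.percentile(P[:,2],[2,50,98]).round(4),"tilt",np.degrees(np.arccos(abs(nv[2]))).round(1))
im,d=vision.get_image("top");cv2.imwrite("pics/top15.png",im[:,:,::-1])
E
```

```text
t 36.1 p [ 0.4714 -0.3208  0.2106] q [-50.9  28.6  67.9  10.3  94.3 -46.3] F [ 0.2 -0.4 -0.1] w 0.0535
a 8 [0.394 0.291 0.032] z [0.0311 0.0318 0.0321] tilt 4.6
b 1229 [ 0.469 -0.318  0.034] z [0.0313 0.0335 0.0359] tilt 0.6
```

View pics/side15.png

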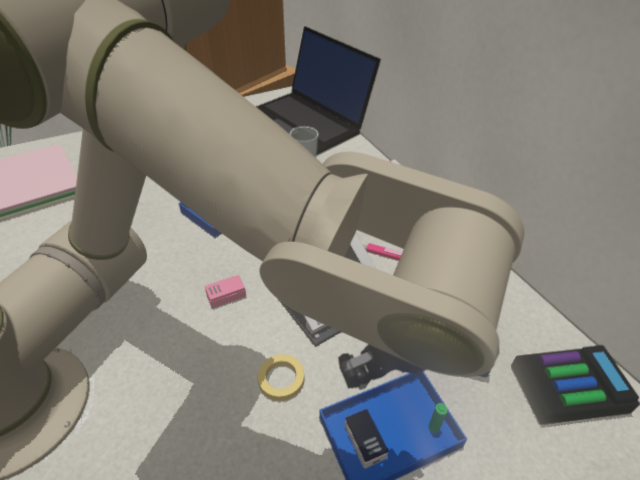

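View pics/top15.png

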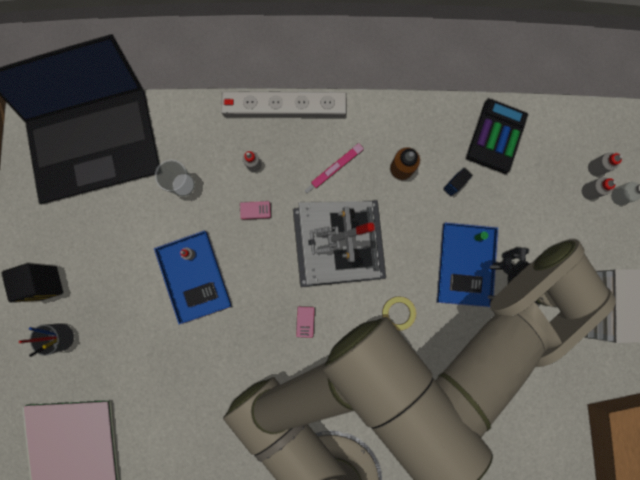

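```bash
python3 - <<'E'
from plan import *
im,d=vision.get_image("top");X=cloud("top",d);i0=np.load("top0_i.npy")
for nm,c in(("a",(.439,.312)),("b",(.472,-.316))):
    m=(abs(X[...,0]-c[0])<.05)&(abs(X[...,1]-c[1])<.05)&(X[...,2]>.031)&(X[...,2]<.045);P=X[m];c0=P.mean(0);nv=np.linalg.svd(P-c0,full_matrices=False)[2][2]
    print(nm,len(P),c0.round(3),"tilt",np.degrees(np.arccos(abs(nv[2]))).round(1))
hsv=cv2.cvtColor(im,cv2.COLOR_RGB2HSV);m=((hsv[...,0]<8)|(hsv[...,0]>174))&(hsv[...,1]>120)&(X[...,2]>.25)&(abs(X[...,0]-.57)<.08)&(abs(X[...,1]+.06)<.08)
print("handle",m.sum(),w2j(X[m]).mean(0))
df=np.abs(im.astype(int)-i0).max(2)>45;df[330:]=0
n,l,s,_=cv2.connectedComponentsWithStats(df.astype(np.uint8));print([r.tolist() for r in s[1:] if r[4]>25])
st()
E
```

```text
a 392 [0.441 0.307 0.035] tilt 0.4
b 420 [ 0.471 -0.316  0.035] tilt 0.9
handle 163 [-2.58352164e-02 -1.72452131e-04  3.23174248e-01]
[[347, 213, 4, 17, 37], [355, 213, 20, 22, 191], [383, 232, 26, 11, 219], [442, 239, 138, 91, 3938], [366, 246, 6, 16, 73], [351, 250, 4, 11, 26], [346, 257, 7, 10, 39], [451, 272, 34, 23, 570], [579, 273, 12, 41, 286], [184, 283, 34, 24, 527], [594, 283, 3, 21, 46], [544, 285, 34, 45, 713], [534, 297, 14, 9, 67], [572, 301, 6, 9, 36], [513, 313, 19, 15, 34], [353, 315, 46, 15, 386], [594, 314, 3, 11, 29], [580, 322, 8, 8, 40]]
t 36.25 p [ 0.4714 -0.3208  0.2093] q [-50.9  28.7  68.   10.3  94.1 -46.3] F [-0.5 -0.2 -0.9] w 0.0528
```

Both cases lie flat with their tops at 33–35 mm and tilts under 1°. The arm is open, and the only changes in the picture are at the cases, the clamp arm and the robot with its shadow. Handing in.

```bash
python3 -c "
from rig import close_job
print(close_job())"
```

```text
the job is handed in; nothing more can be done
None
```

I lifted the clamp arm to about 1.53 rad and let it go, and its spring took it to wide open and held it there. I then set case_a down in tray_a and case_b in tray_b, lowering each until it touched the tray floor (12–17 N) before letting go. The job took about 36 s of the 67 s allowed.

**Last checks:**
- **Cases:** both lie cover up, with their tops at about 35 mm and a tilt of 0.4° (a) and 0.9° (b).
- **Clamp:** the red handle is still up, at about 0.32 m.
- **Everything else:** the bottle and the battery cell are standing. Comparing the before and after pictures of the desk showed no other object moved, apart from any area hidden behind the robot.

**Corrections on the way:**
- **Case_a:** my first grip was about 6 mm too high, so I opened and regripped it deeper.
- **Case_b:** reaching in square to the bed would have brought the forearm against the open arm. I tilted the tool 15° further and allowed for that tilt when setting the case down.
- **Side camera on case_a:** the last side picture gave no usable reading, because the robot was in the way. The case_a figures come from the top camera.

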